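Dry-stack a segmented jar and its lid for gluing

TASK

Dry-stack the segmented jar and its lid on the white glue-up board to check them before gluing. On the jar foot that stands on the faceplate set the wide ring, on that the narrow ring, and on top the iron weight, each flat and centred on the one below; beside the jar, on the board to its left (your left, looking from the robot), clear of it and level with it along the board, lay the lid disc, and stand the turned knob on the middle of the lid disc. Leave the glue bottle, the wax tin and the caliper where they are.

Things in the scene. Friction and masses are not known exactly. Their poses are not given: they have to be found in the camera images.
- glue_board: White melamine glue-up board, lying fixed on the bench, 180 (its x) x 360 (its y, long side) x 12 mm thick. Origin at the centre of its underside, on the bench. Its +y end is the left end seen from the robot; it is turned by up to 9 degrees.
- faceplate: The jar's start, fixed on the right half of the glue-up board: a dark iron faceplate standing hub down, a plywood waste block on it and on top the jar's foot, a round pale wood disc of 110 mm diameter. 70 mm tall in all. Origin at the centre of its underside, on the board's top; z up; its axes are parallel to the board's, so its +y points left along the board.
- wide_ring: Wide loose ring of 12 alternating pale and dark wooden segments, lying flat: 12-sided, 120 mm across the outer flats (124 over corners), hole 70 mm across flats, so the wall is 25 mm thick (pinch it with one finger in the hole); 22 mm high, about 140 g. Origin at the centre of its underside; the middles of its flats lie at 0, 30, 60 ... degrees from its own x axis.
- narrow_ring: Narrow loose ring of the same make, lying flat: 12-sided, 96 mm across the outer flats (99 over the corners), hole 52 mm across flats, so the wall is 22 mm thick; 22 mm high, about 90 g. Origin at the centre of its underside; the middles of its flats lie at 0, 30, 60 ... degrees from its own x axis.
- iron_weight: Loose dark iron weight standing upright: a round disc of 80 mm diameter and 20 mm thick, above it a 16 mm neck (20 to 34 mm up) and a round grip knob of 28 mm diameter, its straight side from 37 to 51 mm, top at 57 mm. About 0.75 kg. Origin at the centre of its underside.
- lid_disc: Loose plain pale wood disc, the jar's lid blank, lying flat: 62 mm diameter, 18 mm thick, about 45 g. Origin at the centre of its underside.
- knob_blank: Small loose turned dark wood knob for the lid, standing upright: foot 32 mm diameter, a 20 mm waist at 11 mm up, a round head 32 to 34 mm diameter from 19 to 31 mm up, slightly domed top at 40 mm. About 30 g. Origin at the centre of its underside.
- glue_bottle: White glue bottle with orange cap, 54 mm diameter, 150 mm tall, standing loose on the bench beyond the board; to be left alone. Origin at the centre of its underside.
- wax_tin: Closed round steel wax tin with brass-coloured lid, 61 mm diameter, 28 mm high, loose on the bench; to be left alone. Origin at the centre of its underside.
- caliper: Steel vernier caliper lying on the bench, beam 190 mm long along its x axis, jaws reaching about 57 mm to its +y side at its -x end, up to 14 mm high; loose; to be left alone. Origin under the middle of the beam.

How it is judged:
By the outcome, as a careful person would: the job done as asked, in the order asked, and still so for the second after the job is handed in, with the robot touching nothing.
It also fails if it takes over 144 s, if anything falls off the work surface, if the arm or the gripper's body presses on something with over 40 N, if the wrist force passes 120 N, or if a joint passes its speed limit or range.

ROBOT

A 7-joint arm with a two-finger parallel gripper is mounted at the origin on the work surface. World frame = base frame: x ahead of the robot, y to its left, z up, the work surface at z = 0. Lengths are in m, angles in rad, forces in N, time in s.
With the tool pointing down it reaches from about 0.35 to 0.9 m from the base axis. Payload 19.9 kg.
Tool frame: the origin (TCP) lies where the fingers leave the gripper's body, on its centre line; the fingertips stand 97 mm ahead of it and the grasp point (between the pads) lies 78 mm ahead of it; z points along the fingers, y is the line along which they close (so a half turn about z gives the same grasp; the last joint's range is limited). The gripper opens to 94 mm and grips with 3 to 60 N. Pads are 16 mm wide; open, the fingers measure 119 mm over their backs; the gripper's body (75 mm by 177 mm) begins 78 mm behind the grasp point.
Start: joints at [-0.042, 0.417, -0.01, 1.614, 0.005, 1.111, -0.053], TCP at [0.625, 0, 0.303] pointing down, gripper open.
Joint ranges: [-2.81, 2.81], [-0.39, 2.02], [-1.27, 1.25], [0.06, 2.57], [-1.19, 4.33], [0.19, 2], [-2.82, 2.82]. Speed limits (rad/s): [1.89, 1.89, 2.39, 2.39, 3.01, 3.01, 3.01].

INTERFACE

Orientations are given as a unit quaternion [x, y, z, w].
In Python, from cell import env gives the robot as it stands. The module is installed in compiled form; this text tells all that it offers.
- The arm moves only by the tool apply_moves, never from a script. Its argument "rows" is a list of rows, each a list of 3 entries, a list of its own where there are three numbers: the turn, a rotation vector about the tool's x, y, z in units of 5 degrees (1.0 is 5 degrees), then the shift along the tool's x, y, z in units of 25 mm (1.0 is 25 mm), then the opening, from 0 (shut) to 1 (fully open). A call has exactly 8 rows; each row is the pose to reach, as a shift and turn from the pose commanded when the call began, along the tool's axes at that moment; what a row does not reach only later rows make up. A row lasts 1/12 s, in which the tool goes at most 41.7 mm and 7.16 degrees, less where a joint would pass 70% of its speed; a pose out of reach is approached as far as the arm can. A call with a gripper value outside its range is refused whole. The fingers move at their own pace and stop on an object; "grip_force" is the grip in N (left out, the last holds). Time passes only in rows, so rows that repeat a pose let the fingers close, or fill a call up. It gives the time, the measured TCP pose, the force, the opening and the grip force at its end, in the units of the state.
- env.read_state(): the state, without advancing time (a new reading comes with each control period).
- env.snapshot(name): name is "scene" or "side" or "wrist"; returns a dict with "pixels" (400x640x3 uint8, blue, green, red), "fx", "fy", "cx", "cy" (pixels), "pose" (4x4, takes a point from camera to world coordinates); the wrist camera has in their place "hand_eye" (4x4, takes a point from camera to tool coordinates, whose origin is the TCP and whose axes are the flange's). Camera axes: x right, y up, looking along -z (the intrinsics and any distortion apply to the point x, -y, -z); pixel columns grow to the right and rows downward; lengths in m; the calibration is good to about 2 mm. A picture is of the moment at which its call begins: read the wrist's pose just before it. There is no depth.
- env.finish_job(): hands the job in; it is judged then, once.
The state is a dict: "time_s": time; "joint_pos": joint angles; "qvel": joint speeds; "joint_efforts": joint torques, N m; "ee_pos": TCP position; "tcp_rot": TCP orientation; "ft_force": force on the tool from outside, world axes, zero at the start; "ft_torque": the same for the moment, N m; "width": finger opening in m; "finger_force": force on a finger pad.
Only numpy, scipy, OpenCV 4.12 (cv2) and the standard library are available. Lean on these libraries where they do the work, as an engineer would, in place of code of your own. Each camera call takes 0.05 s, during which the arm holds its last target. There are 200 camera calls.

## Working session

There is one attempt and no reset: what is moved stays moved. The work goes in short steps, Python scripts to look and compute and a tool call to move; the robot and the scene stay as the last step left them, time stands still between calls to the robot, and variables do not carry over. Pictures are saved under pics/ and viewed, at most 14 in all, crops included, and the job is handed in when it is done.

Besides the shell and the picture viewer there is one more tool, called after ">>>" in YAML: its name, and indented under it one key for each argument. apply_moves: Moves the arm, as the interface text tells. Its arguments: {"type":"object","properties":{"rows":{"type":"array"},"grip_force":{"type":"number"}},"required":["rows"]}

```bash
mkdir -p pics
cat > h.py <<'E'
import numpy as np,cv2
from scipy.spatial.transform import Rotation as R
from cell import env
def snap(n):
    s=env.read_state(); d=env.snapshot(n)
    if 'pose' not in d:
        T=np.eye(4);T[:3,:3]=R.from_quat(s['tcp_rot']).as_matrix();T[:3,3]=s['ee_pos']
        d['pose']=T@np.array(d['hand_eye'])
    d['pose']=np.array(d['pose']);return d
def ray(d,u,v):
    dist=np.array(d.get('dist',d.get('distortion',np.zeros(5))),float)
    K=np.array([[d['fx'],0,d['cx']],[0,d['fy'],d['cy']],[0,0,1]])
    p=cv2.undistortPoints(np.array([[[u,v]]],float),K,dist)[0,0]
    return d['pose'][:3,3],d['pose'][:3,:3]@np.array([p[0],-p[1],-1])
def onz(d,u,v,z):
    o,r=ray(d,u,v);return o+r*(z-o[2])/r[2]
def proj(d,P):
    q=np.linalg.inv(d['pose'])@np.append(P,1)
    return d['cx']+d['fx']*q[0]/-q[2],d['cy']+d['fy']*-q[1]/-q[2]
def tri(a,b):
    (o1,r1),(o2,r2)=a,b
    t=np.linalg.lstsq(np.c_[r1,-r2],o2-o1,rcond=None)[0]
    p,q=o1+r1*t[0],o2+r2*t[1];return (p+q)/2,np.linalg.norm(p-q)
E
python3 - <<'E'
from h import *
for n in('scene','side','wrist'):
    d=snap(n);cv2.imwrite(f'pics/{n}0.png',d['pixels']);print(n,{k:v for k,v in d.items() if k!='pixels'})
print(env.read_state())
E
```

```text
scene {'fx': 413.944088456236, 'fy': 413.944088456236, 'cx': 324.18036367032823, 'cy': 202.30990242087202, 'pose': array([[ 0.72951277, -0.53477811,  0.42640767,  0.99510077],
       [ 0.68396639,  0.57134212, -0.45360572, -0.42885894],
       [-0.00104625,  0.62255968,  0.78257163,  0.77684639],
       [ 0.        ,  0.        ,  0.        ,  1.        ]])}
side {'fx': 406.15178306047915, 'fy': 406.15178306047915, 'cx': 321.70744214933796, 'cy': 201.6976085688165, 'pose': array([[ 0.92156484,  0.2613323 , -0.28709525,  0.3363068 ],
       [-0.38808661,  0.63983554, -0.6633244 , -0.57762512],
       [ 0.01034565,  0.72271426,  0.69106951,  0.63539863],
       [ 0.        ,  0.        ,  0.        ,  1.        ]])}
wrist {'fx': 295.3163100214844, 'fy': 295.3163100214844, 'cx': 317.6804017537825, 'cy': 197.37453112321234, 'hand_eye': array([[-4.88274423e-04,  9.73070948e-01,  2.30505298e-01,
         6.57895059e-02],
       [ 9.99998833e-01,  8.08768238e-04, -1.29591391e-03,
        -2.81471504e-04],
       [-1.44744154e-03,  2.30504397e-01, -9.73070207e-01,
        -8.20394412e-02],
 
[... 494 characters left out ...]
853, -0.01030346,  1.61398087,  0.00468761,
        1.11072548, -0.05299609]), 'qvel': array([-1.28465824e-04, -2.13339744e-03, -3.44175081e-05, -2.09746247e-03,
       -1.23196242e-03,  3.02979837e-04,  4.56776802e-04]), 'joint_efforts': array([ 7.99236568e-04, -8.51532197e+01,  6.39362633e-01, -4.26137459e+01,
       -4.88919730e-02,  1.71691604e-02,  1.51774425e-04]), 'ee_pos': array([6.24817199e-01, 2.34921354e-05, 3.02184798e-01]), 'tcp_rot': array([ 7.07092524e-01,  7.07120882e-01, -3.54565545e-04, -3.07261831e-04]), 'ft_force': array([ 0.01485166, -0.41197977, -0.40953575]), 'ft_torque': array([ 0.05990506, -0.01336836,  0.01827448]), 'finger_force': 0.0, 'width': 0.09427571364621493}
```

View pics/scene0.png

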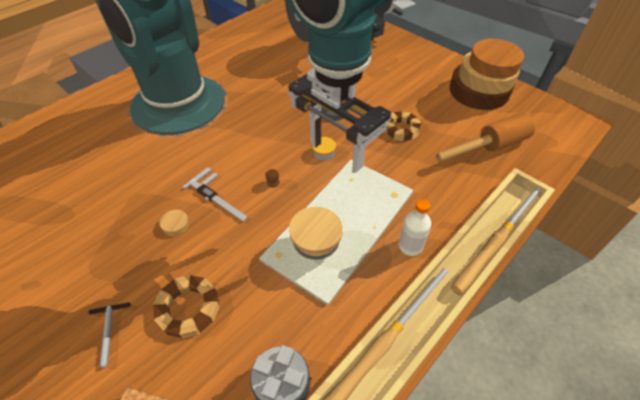

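View pics/side0.png

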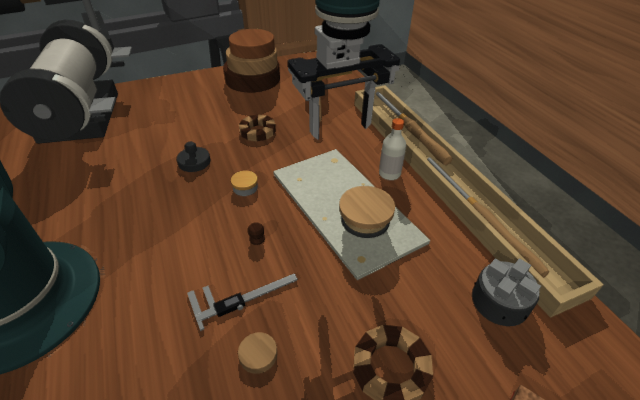

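View pics/wrist0.png

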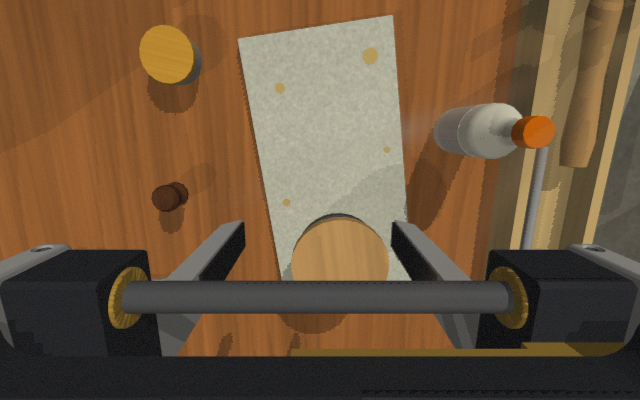

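The scene view shows the wide ring (187,306), lid (174,222), knob (272,178), jar foot (316,231), narrow ring (402,125) and tin (325,148). In the side view the weight is at (193,157), the ring at (393,365), the lid at (258,352), the knob at (257,233) and the narrow ring at (258,128).

Run:
```python
from h import *
a=snap('scene');b=snap('side')
P={'wide':((187,306),(393,365)),'lid top':((174,220),(258,346)),'knob top':((272,174),(257,228)),'foot top':((316,229),(367,208)),'narrow':((402,126),(258,128)),'tin top':((326,146),(244,180)),
'bL':((356,163),(338,152)),'bF':((262,259),(357,272)),'bR':((328,301),(428,238)),'bB':((412,192),(275,174)),'cap':((423,206),(398,124)),
'bL?':((356,163),(275,174)),'bB?':((412,192),(338,152))}
for k,(p,q) in P.items():
    x,e=tri(ray(a,*p),ray(b,*q));print(k,x.round(4),'gap',round(e,4))
for z in(0.05,.02,0):print('weight',onz(b,190,147,.057).round(3),onz(b,194,161,.02).round(3))
```

```text
wide [ 0.5568 -0.3604  0.0068] gap 0.0008
lid top [ 0.369  -0.2578  0.0205] gap 0.0037
knob top [ 0.4369 -0.02    0.0325] gap 0.0002
foot top [ 0.6471 -0.0843  0.0706] gap 0.003
narrow [0.5487 0.3625 0.0075] gap 0.0007
tin top [0.4544 0.1536 0.0157] gap 0.0005
bL [0.6332 0.0471 0.1372] gap 0.032
bF [ 0.5839 -0.1839  0.0097] gap 0.0079
bR [ 0.7544 -0.1614  0.0119] gap 0.0029
bB [ 0.6076  0.4022 -0.2302] gap 0.0447
cap [0.7955 0.0647 0.1399] gap 0.0013
bL? [ 0.5366  0.181  -0.0122] gap 0.0022
bB? [0.7094 0.1856 0.0047] gap 0.0038
weight [0.359 0.27  0.057] [0.36  0.263 0.02 ]
weight [0.359 0.27  0.057] [0.36  0.263 0.02 ]
weight [0.359 0.27  0.057] [0.36  0.263 0.02 ]
```

>>> apply_moves:
  rows:
    - [[0, 0, 0], [-14.4, -2.7, 0], 1]
    - [[0, 0, 0], [-14.4, -2.7, 0], 1]
    - [[0, 0, 0], [-14.4, -2.7, 0], 1]
    - [[0, 0, 0], [-14.4, -2.7, 0], 1]
    - [[0, 0, 0], [-14.4, -2.7, 0], 1]
    - [[0, 0, 0], [-14.4, -2.7, 0], 1]
    - [[0, 0, 0], [-14.4, -2.7, 0], 1]
    - [[0, 0, 0], [-14.4, -2.7, 0], 1]
  grip_force: 40

```text
time_s: 0.92
ee_pos: [0.5628, -0.3295, 0.3027]
tcp_rot: [0.707, 0.707, -0.0, 0.0]
ft_force: [-0.6, 0.8, 0.0]
width: 0.0937
finger_force: 0.0
```

Run:
```python
from h import *
d=snap('wrist');cv2.imwrite('pics/w1.png',d['pixels']);s=snap('scene');cv2.imwrite('pics/s1.png',s['pixels'])
print(env.read_state()['ee_pos'])
```

```text
[ 0.56038488 -0.33501246  0.30235636]
```

View pics/w1.png

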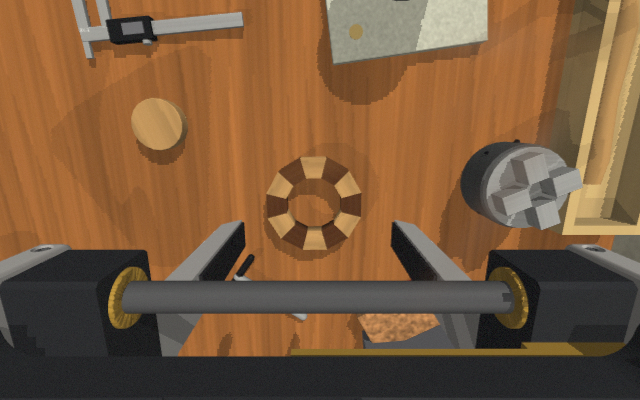

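The ring is centred at about (314,202), between the fingers, with pale segments at the top and bottom of it. The lid is at (158,124) and the board edge shows at the top.

```bash
cat >> h.py <<'E'
def blobs(img,lo,hi,box,amin=20):
    hsv=cv2.cvtColor(img,cv2.COLOR_BGR2HSV);m=cv2.inRange(hsv,lo,hi)
    k=np.zeros_like(m);x0,y0,x1,y1=box;k[y0:y1,x0:x1]=255;m&=k
    n,l,st,c=cv2.connectedComponentsWithStats(m)
    return [(st[i,4],c[i].round(1),st[i,:4]) for i in range(1,n) if st[i,4]>=amin],m
E
python3 - <<'E'
from h import *
w=cv2.imread('pics/w1.png');h=cv2.cvtColor(w,cv2.COLOR_BGR2HSV)
for n,p in dict(dark=(345,180),dark2=(283,225),pale=(314,168),pale2=(342,222),bench=(200,200),shadow=(355,165),hole=(310,205),lid=(158,122),foot=(0,0)).items(): print(n,h[p[1],p[0]])
w=cv2.imread('pics/wrist0.png');h=cv2.cvtColor(w,cv2.COLOR_BGR2HSV);print('foot',h[250,340],h[230,330],'board',h[150,320],h[250,285],'bench',h[100,220])
w=cv2.imread('pics/scene0.png');h=cv2.cvtColor(w,cv2.COLOR_BGR2HSV);print('foot s',h[230,316],h[213,316],h[250,316],h[259,316],h[230,295])
w=cv2.imread('pics/side0.png');h=cv2.cvtColor(w,cv2.COLOR_BGR2HSV);print('foot side',h[208,367],h[192,367],h[225,367],h[235,367])
d=snap('wrist')
for n,lo,hi in(('dark',(0,60,0),(15,255,100)),('pale',(14,40,140),(25,165,255))):
    b,m=blobs(d['pixels'],lo,hi,(255,140,375,255));print(n,[(int(a),c.tolist()) for a,c,s in b])
E
```

```text
dark [ 17 131 187]
dark2 [ 17 135 194]
pale [ 17 136 191]
pale2 [ 17 139 200]
bench [ 14 172 150]
shadow [ 14 176 145]
hole [ 14 164 146]
lid [ 17 133 188]
foot [ 13 167 168]
foot [ 17 134 184] [ 16 135 176] board [ 29  29 175] [ 29  35 173] bench [ 14 170 135]
foot s [ 19 139 236] [ 18 140 229] [ 17 141 188] [ 23  45 114] [ 18 141 234]
foot side [ 17 127 161] [ 17 127 161] [ 16 127 104] [60  9 30]
dark [(215, [293.4, 163.4]), (140, [336.3, 172.0]), (61, [298.2, 173.2]), (383, [353.4, 199.1]), (377, [278.4, 201.0]), (387, [334.7, 229.6]), (395, [299.0, 230.3])]
pale [(489, [315.2, 160.9]), (439, [349.7, 180.4]), (428, [281.6, 182.0]), (428, [284.5, 218.7]), (406, [349.1, 218.0]), (401, [317.0, 236.0])]
```

```bash
cat >> h.py <<'E'
def ringfit(d,box,z=.011,lo=(14,40,140),hi=(25,165,255),amin=100):
    b,m=blobs(d['pixels'],lo,hi,box,amin)
    p=np.array([onz(d,*c,z)[:2] for a,c,s in b]);(cx,cy),r=p.mean(0),0
    q=p-p.mean(0);r=np.hypot(*q.T);an=np.degrees(np.arctan2(q[:,1],q[:,0]))
    off=np.degrees(np.angle(np.exp(1j*np.radians(an*12/ (2)*1)).mean()))/6 if len(an) else 0
    return p.mean(0),r,off   # off: pale flats at off+60k deg
def move(tgt_xyz,yaw_deg=None):
    "units in tool axes from the measured pose to tcp target; yaw = world angle of tool y (mod 180)"
    s=env.read_state();M=R.from_quat(s['tcp_rot']).as_matrix()
    print('tcp',s['ee_pos'].round(4),'shift',(M.T@(np.array(tgt_xyz)-s['ee_pos'])/.025).round(2))
    y=np.degrees(np.arctan2(M[1,1],M[0,1]))
    if yaw_deg is not None:
        dy=(yaw_deg-y+90)%180-90;print('tool y at',y.round(2),'turn z units',round(-dy/5,2))
E
python3 - <<'E'
from h import *
d=snap('wrist');c,r,off=ringfit(d,(255,140,375,255));print('wide',c,r.round(4),off)
def ell(img,box,z,dd,lo=(14,90,130),hi=(24,170,255)):
    b,m=blobs(img,lo,hi,box,200);m=cv2.morphologyEx(m,cv2.MORPH_OPEN,np.ones((3,3)))
    k=max(cv2.findContours(m,0,2)[0],key=cv2.contourArea);e=cv2.fitEllipse(k);h=cv2.boundingRect(k)
    pts=np.array([onz(dd,*p[0],z)[:2] for p in k]);ci=cv2.minEnclosingCircle(pts.astype(np.float32))
    print(e,h,'ctr',onz(dd,*e[0],z).round(4),'circ',np.round(ci[0],4),round(ci[1],4));return e[0]
s=snap('scene');t=snap('side')
e1=ell(cv2.imread('pics/scene0.png'),(280,195,355,252),.082,s,(14,90,195))
e2=ell(cv2.imread('pics/side0.png'),(330,180,405,240),.082,t)
print('foot tri',tri(ray(s,*e1),ray(t,*e2)))
# lid in this wrist view + side
e=ell(d['pixels'],(110,80,210,170),.018,d)
# board edges in first wrist picture
E
python3 - <<'E'
from h import *
# board corners refine from scene0/side0
import cv2
for n,box in(('scene',(240,140,430,310)),('side',(260,140,440,280))):
    img=cv2.imread(f'pics/{n}0.png');d=snap(n)
    b,m=blobs(img,(20,5,110),(60,70,255),box,50);m=cv2.morphologyEx(m,cv2.MORPH_CLOSE,np.ones((5,5)))
    k=max(cv2.findContours(m,0,2)[0],key=cv2.contourArea)
    P=np.array([onz(d,*p[0],.012)[:2] for p in k],np.float32)
    print(n,cv2.minAreaRect(P*1000))
E
```

```text
wide [ 0.5577791  -0.36187558] [0.0511 0.05   0.0501 0.049  0.0501 0.05  ] -29.302982998716725
((315.0704345703125, 228.0230255126953), (43.0302848815918, 53.25953674316406), 93.03409576416016) (289, 207, 53, 43) ctr [ 0.6488 -0.0878  0.082 ] circ [ 0.6471 -0.0841] 0.0567
((366.76123046875, 204.66494750976562), (37.24461364746094, 54.670249938964844), 97.1253662109375) (340, 186, 55, 38) ctr [ 0.6447 -0.0876  0.082 ] circ [ 0.6455 -0.0852] 0.0543
foot tri (array([ 0.64667189, -0.08534113,  0.07845457]), np.float64(0.0014049169201405766))
((157.42913818359375, 121.68404388427734), (51.531959533691406, 54.345394134521484), 126.85601043701172) (131, 96, 54, 53) ctr [ 0.3698 -0.2579  0.018 ] circ [ 0.3714 -0.2578] 0.0345
scene ((645.2254638671875, -2.527496337890625), (180.08470153808594, 360.54742431640625), 7.885110855102539)
side ((636.9710083007812, 26.539398193359375), (178.70516967773438, 303.1895446777344), 7.870903968811035)
```

Run:
```python
from h import *
move((.5103,-.3625,.100),0.7)
```

```text
tcp [ 0.5642 -0.3262  0.3027] shift [-1.45 -2.16  8.11]
tool y at 0.12 turn z units -0.12
```

>>> apply_moves:
  rows:
    - [[0, 0, -0.1], [-1.4, -2.1, 3], 0.53]
    - [[0, 0, -0.1], [-1.4, -2.1, 4], 0.53]
    - [[0, 0, -0.1], [-1.4, -2.1, 5], 0.53]
    - [[0, 0, -0.1], [-1.4, -2.1, 5], 0.53]
    - [[0, 0, -0.1], [-1.4, -2.1, 5], 0.53]
    - [[0, 0, -0.1], [-1.4, -2.1, 5], 0.53]
    - [[0, 0, -0.1], [-1.4, -2.1, 5], 0.53]
    - [[0, 0, -0.1], [-1.4, -2.1, 5], 0.53]

```text
time_s: 1.98
ee_pos: [0.5125, -0.3623, 0.1796]
tcp_rot: [0.704, 0.711, 0.0, 0.001]
ft_force: [0.2, -0.1, 1.0]
width: 0.0502
finger_force: 0.0
```

Run:
```python
from h import *
d=snap('wrist');cv2.imwrite('pics/w2.png',d['pixels'])
move((.5103,-.3625,.100),0.7)
print(env.read_state()['width'])
```

```text
tcp [ 0.5123 -0.3624  0.1794] shift [-0.   -0.09  3.18]
tool y at 0.56 turn z units -0.03
0.04985561799269554
```

View pics/w2.png

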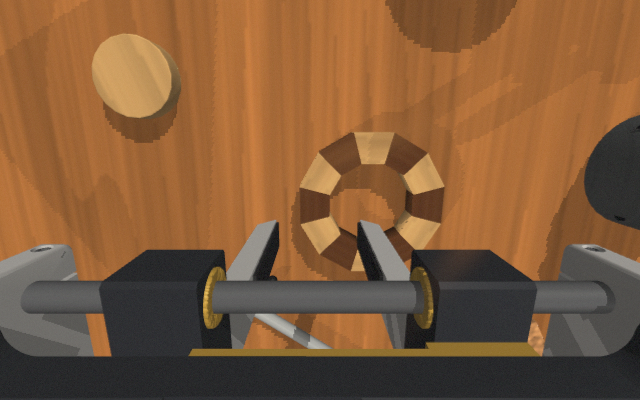

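The ring now spans columns 299–444 and rows 132–271; its left dark segment, at (314,204), lies between the fingers.

Run:
```python
from h import *
d=snap('wrist')
print(onz(d,314,204,.022).round(4),onz(d,428,205,.022).round(4),onz(d,371.5,202,.02).round(4),onz(d,371.5,131,.022).round(4))
s=snap('scene'); print(blobs(s['pixels'],(0,60,0),(12,255,90),(140,260,230,350),20)[0])
```

```text
[ 0.5095 -0.3592  0.022 ] [ 0.6053 -0.3593  0.022 ] [ 0.558  -0.3576  0.02  ] [ 0.5547 -0.2991  0.022 ]
[(np.int32(93), array([159.6, 270. ]), array([140, 260,  37,  20], dtype=int32))]
```

>>> apply_moves:
  rows:
    - [[0, 0, 0], [0, -0.1, 1], 0.53]
    - [[0, 0, 0], [0, -0.1, 2], 0.53]
    - [[0, 0, 0], [0, -0.1, 2.7], 0.53]
    - [[0, 0, 0], [0, -0.1, 3.2], 0.53]
    - [[0, 0, 0], [0, -0.1, 3.2], 0.53]
    - [[0, 0, 0], [0, -0.1, 3.2], 0.53]
    - [[0, 0, 0], [0, -0.1, 3.2], 0.2]
    - [[0, 0, 0], [0, -0.1, 3.2], 0.2]

```text
time_s: 2.8
ee_pos: [0.5089, -0.3627, 0.0981]
tcp_rot: [0.704, 0.71, 0.0, 0.0]
ft_force: [-0.3, -0.1, 0.2]
width: 0.0398
finger_force: 0.0
```

>>> apply_moves:
  rows:
    - [[0, 0, 0], [0, 0, 0], 0.2]
    - [[0, 0, 0], [0, 0, 0], 0.2]
    - [[0, 0, 0], [0, 0, 0], 0.2]
    - [[0, 0, 0], [0, 0, 0], 0.2]
    - [[0, 0, 0], [0, 0, 0], 0.2]
    - [[0, 0, 0], [0, 0, -0.5], 0.2]
    - [[0, 0, 0], [0, 0, -1], 0.2]
    - [[0, 0, 0], [0, 0, -2], 0.2]

```text
time_s: 3.47
ee_pos: [0.5077, -0.3621, 0.1473]
tcp_rot: [0.704, 0.71, -0.0, -0.001]
ft_force: [0.5, -0.5, -1.2]
width: 0.0251
finger_force: 40.9
```

>>> apply_moves:
  rows:
    - [[0, 0, 0], [0, 0, -1.5], 0.2]
    - [[0, 0, 0], [1, 0.7, -3], 0.2]
    - [[0, 0, 0], [2.3, 1.6, -4.5], 0.2]
    - [[0, 0, 0], [3.5, 2.5, -6], 0.2]
    - [[0, 0, 0], [4.7, 3.4, -6], 0.2]
    - [[0, 0, 0], [5.2, 3.7, -6], 0.2]
    - [[0, 0, 0], [5.2, 3.7, -6], 0.2]
    - [[0, 0, 0], [5.2, 3.7, -6], 0.2]

```text
time_s: 4.13
ee_pos: [0.6008, -0.2297, 0.2992]
tcp_rot: [0.703, 0.711, 0.001, 0.001]
ft_force: [-0.3, -1.3, -1.3]
width: 0.0249
finger_force: 40.9
```

Run:
```python
from h import *
d=snap('wrist');cv2.imwrite('pics/w3.png',d['pixels']);np.save('w3.npy',d['pose'])
print(env.read_state()['ee_pos'],env.read_state()['tcp_rot'],env.read_state()['width'])
```

```text
[ 0.59984052 -0.23150805  0.2986104 ] [ 7.03642047e-01  7.10554541e-01 -2.44296142e-05  3.36366204e-04] 0.024579759607199513
```

View pics/w3.png

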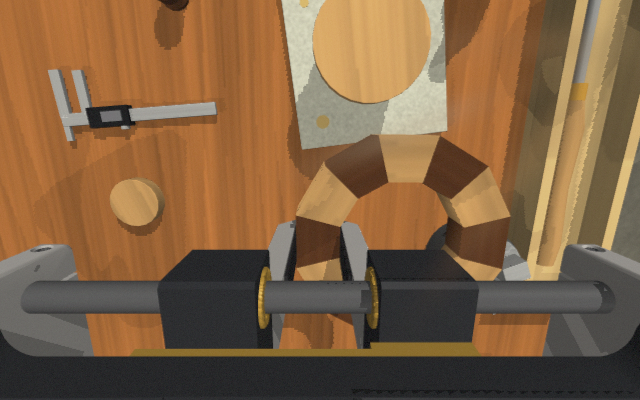

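The wide ring is held flat, its outer corners at about (374,135), (441,137), (325,163), (489,167), (299,212) and (509,216). The jar foot is fully seen at (371,40).

```bash
cat >> h.py <<'E'
def circ(P):
    P=np.asarray(P);A=np.c_[2*P,np.ones(len(P))];s=np.linalg.lstsq(A,(P**2).sum(1),rcond=None)[0]
    return s[:2],np.sqrt(s[2]+s[0]**2+s[1]**2)
def ellc(img,box,lo=(14,90,130),hi=(24,170,255)):
    b,m=blobs(img,lo,hi,box,50);m=cv2.morphologyEx(m,cv2.MORPH_OPEN,np.ones((3,3)))
    k=max(cv2.findContours(m,0,2)[0],key=cv2.contourArea)
    e=cv2.fitEllipse(cv2.convexHull(k));return e,cv2.boundingRect(k),cv2.convexHull(k)[:,0,:]
E
python3 - <<'E'
from h import *
d=snap('wrist');d['pose']=np.load('w3.npy');img=cv2.imread('pics/w3.png')
e,bb,k=ellc(img,(300,0,445,112));print(e,bb)
k=k[(k[:,1]>2)]
for z in(.082,.078):print(z,circ([onz(d,*p,z)[:2] for p in k]))
zt=.2986-.0981+.022
c=[onz(d,*p,zt)[:2] for p in((374,135),(441,137),(325,163),(489,167),(299,212),(509,216))]
cc,r=circ(c);print('ring',cc,r,'rel tcp',cc-env.read_state()['ee_pos'][:2]);print(np.round(c,4))
q=np.array(c)-cc;print((np.degrees(np.arctan2(q[:,1],q[:,0]))%30).round(1))
E
```

```text
((371.26202392578125, 38.04787826538086), (117.41307067871094, 129.57154846191406), 13.014449119567871) (313, 0, 118, 103)
0.082 (array([ 0.6490428 , -0.08535708]), np.float64(0.05456043155741871))
0.078 (array([ 0.6497038 , -0.08430685]), np.float64(0.05528986153091508))
ring [ 0.64851133 -0.22587908] 0.061114677420469554 rel tcp [0.04922526 0.00661203]
[[ 0.6297 -0.1674]
 [ 0.6652 -0.1681]
 [ 0.6042 -0.1825]
 [ 0.6928 -0.1836]
 [ 0.5902 -0.21  ]
 [ 0.7081 -0.211 ]]
[17.8 13.9 15.6 13.7 14.8 14. ]
```

>>> apply_moves:
  rows:
    - [[0, 0, 0], [1.5, 0, 0], 0.2]
    - [[0, 0, 0], [3, 0, 0], 0.2]
    - [[0, 0, 0], [4.5, 0, 0.5], 0.2]
    - [[0, 0, 0], [5.66, 0, 1.5], 0.2]
    - [[0, 0, 0], [5.66, 0, 3], 0.2]
    - [[0, 0, 0], [5.66, 0, 4], 0.2]
    - [[0, 0, 0], [5.66, 0, 4.1], 0.2]
    - [[0, 0, 0], [5.66, 0, 4.1], 0.2]

```text
time_s: 4.9
ee_pos: [0.5979, -0.0917, 0.1946]
tcp_rot: [0.705, 0.71, -0.001, -0.001]
ft_force: [-0.2, 0.3, -0.9]
width: 0.0247
finger_force: 40.9
```

Run:
```python
from h import *
for n in('scene','side','wrist'):
    d=snap(n);cv2.imwrite(f'pics/p1{n}.png',d['pixels'])
cv2.imwrite('pics/p1.png',np.hstack([cv2.resize(cv2.imread('pics/p1scene.png')[150:300,240:420],None,fx=2.2,fy=2.2),cv2.resize(cv2.imread('pics/p1side.png')[130:280,290:470],None,fx=2.2,fy=2.2)]))
move((.5998,-.09,.1805),0.7)
```

```text
tcp [ 0.5993 -0.0914  0.1971] shift [0.05 0.02 0.67]
tool y at 0.42 turn z units -0.06
```

View pics/p1.png

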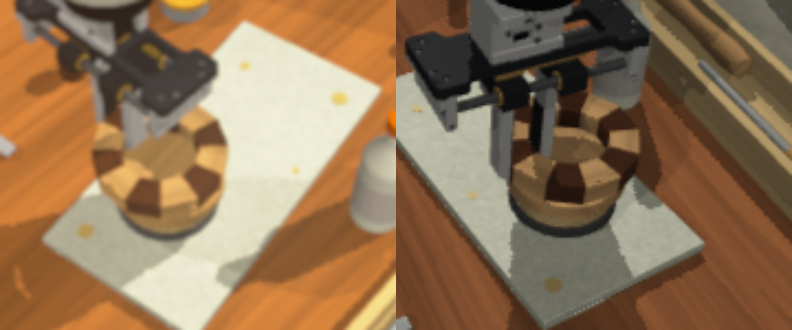

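The ring hovers concentric over the foot in both views.

>>> apply_moves:
  rows:
    - [[0, 0, 0], [0.03, 0, 0.15], 0.2]
    - [[0, 0, 0], [0.03, 0, 0.3], 0.2]
    - [[0, 0, 0], [0.03, 0, 0.4], 0.2]
    - [[0, 0, 0], [0.03, 0, 0.45], 0.2]
    - [[0, 0, 0], [0.03, 0, 0.5], 0.2]
    - [[0, 0, 0], [0.03, 0, 0.5], 0.2]
    - [[0, 0, 0], [0.03, 0, 0.5], 0.2]
    - [[0, 0, 0], [0.03, 0, 0.5], 0.2]

```text
time_s: 5.72
ee_pos: [0.5987, -0.0896, 0.1827]
tcp_rot: [0.704, 0.71, -0.0, 0.0]
ft_force: [0.2, 0.2, -1.8]
width: 0.0248
finger_force: 40.9
```

>>> apply_moves:
  rows:
    - [[0, 0, 0], [0, 0, 0.02], 0.2]
    - [[0, 0, 0], [0, 0, 0.04], 0.2]
    - [[0, 0, 0], [0, 0, 0.06], 0.2]
    - [[0, 0, 0], [0, 0, 0.08], 0.2]
    - [[0, 0, 0], [0, 0, 0.08], 0.2]
    - [[0, 0, 0], [0, 0, 0.08], 0.2]
    - [[0, 0, 0], [0, 0, 0.08], 0.2]
    - [[0, 0, 0], [0, 0, 0.08], 0.2]

```text
time_s: 6.38
ee_pos: [0.5987, -0.0896, 0.1807]
tcp_rot: [0.704, 0.71, -0.0, -0.0]
ft_force: [0.2, -0.3, -2.2]
width: 0.0245
finger_force: 40.9
```

>>> apply_moves:
  rows:
    - [[0, 0, 0], [0, 0, 0.02], 0.2]
    - [[0, 0, 0], [0, 0, 0.04], 0.2]
    - [[0, 0, 0], [0, 0, 0.06], 0.2]
    - [[0, 0, 0], [0, 0, 0.06], 0.2]
    - [[0, 0, 0], [0, 0, 0.06], 0.2]
    - [[0, 0, 0], [0, 0, 0.06], 0.2]
    - [[0, 0, 0], [0, 0, 0.06], 0.2]
    - [[0, 0, 0], [0, 0, 0.06], 0.2]

```text
time_s: 7.05
ee_pos: [0.5987, -0.0896, 0.1798]
tcp_rot: [0.704, 0.71, 0.0, 0.0]
ft_force: [-4.6, 0.3, 11.3]
width: 0.0244
finger_force: 40.6
```

```bash
python3 -c "
from h import *
s=env.read_state();print(s['ft_force'],s['ft_torque'],s['ee_pos'])"
```

```text
[-4.55342947  0.3324515  11.25643338] [0.17561026 1.25308037 0.02197179] [ 0.59866061 -0.08959049  0.17977259]
```

>>> apply_moves:
  rows:
    - [[0, 0, 0], [0, 0, -0.03], 0.2]
    - [[0, 0, 0], [0, 0, -0.03], 0.53]
    - [[0, 0, 0], [0, 0, -0.03], 0.53]
    - [[0, 0, 0], [0, 0, -0.03], 0.53]
    - [[0, 0, 0], [0, 0, -0.03], 0.53]
    - [[0, 0, 0], [0, 0, -0.03], 0.53]
    - [[0, 0, 0], [0, 0, -0.03], 0.53]
    - [[0, 0, 0], [0, 0, -0.5], 0.53]

```text
time_s: 7.72
ee_pos: [0.5978, -0.0895, 0.1902]
tcp_rot: [0.704, 0.71, -0.001, -0.001]
ft_force: [-0.2, 0.3, -0.6]
width: 0.0501
finger_force: 0.0
```

>>> apply_moves:
  rows:
    - [[0, 0, 0], [0, 0, -1.5], 0.53]
    - [[0, 0, 0], [0, 0, -3], 0.53]
    - [[0, 0, 0], [-1, 1, -4.5], 0.53]
    - [[0, 0, 0], [-2, 2, -6], 0.6]
    - [[0, 0, 0], [-2, 2, -6], 0.6]
    - [[0, 0, 0], [-2, 2, -6], 0.6]
    - [[0, 0, 0], [-2, 2, -6], 0.6]
    - [[0, 0, 0], [-2, 2, -6], 0.6]

```text
time_s: 8.38
ee_pos: [0.6485, -0.1385, 0.3411]
tcp_rot: [0.704, 0.71, -0.0, -0.001]
ft_force: [0.1, 1.3, -1.1]
width: 0.0562
finger_force: 0.0
```

Run:
```python
from h import *
d=snap('wrist');cv2.imwrite('pics/w4.png',d['pixels']);np.save('w4.npy',d['pose'])
print(env.read_state()['ee_pos'])
```

```text
[ 0.64845716 -0.13829047  0.3408708 ]
```

View pics/w4.png

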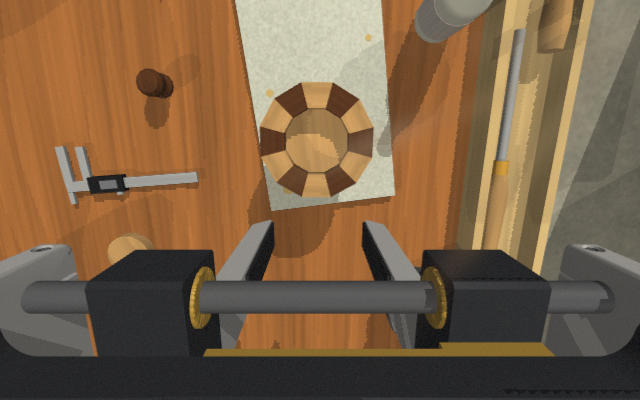

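The ring lies on the foot (about (317,140), corners around (260–373, 82–199)).

Run:
```python
from h import *
d=snap('wrist');d['pose']=np.load('w4.npy');img=cv2.imread('pics/w4.png')
hsv=cv2.cvtColor(img,cv2.COLOR_BGR2HSV)
m=((hsv[...,1]>80)*255).astype(np.uint8);k=np.zeros_like(m);cv2.circle(k,(317,140),64,255,-1);m&=k
n,l,st,c=cv2.connectedComponentsWithStats(m);print(st[1:],c[1:])
i=l[120,300];m=((l==i)*255).astype(np.uint8)
h=cv2.convexHull(max(cv2.findContours(m,0,1)[0],key=cv2.contourArea))[:,0,:]
P=np.array([onz(d,*p,.104)[:2] for p in h]);print('circ',circ(P),cv2.minEnclosingCircle(P.astype(np.float32)))
ho=blobs(img,(14,40,140),(25,165,255),(255,75,380,205),60)[0];print([(int(a),c.tolist()) for a,c,s in ho])
print(ringfit(d,(255,75,380,205),.104))
```

```text
[[  253    82   121   115 10675]
 [  271    95     2     2     2]] [[314.66969555 139.51175644]
 [271.5         95.5       ]]
circ (array([ 0.64330443, -0.08879067]), np.float64(0.06298114918962208)) ((0.6438674926757812, -0.08900163322687149), 0.06480640918016434)
[(654, [316.3, 93.2]), (61, [269.2, 92.9]), (646, [275.4, 117.8]), (650, [356.8, 118.1]), (3449, [310.3, 145.7]), (723, [358.6, 160.8]), (575, [315.7, 186.2])]
(array([ 0.64694939, -0.07905779]), array([0.04042911, 0.04583556, 0.04483599, 0.01548704, 0.05692788]), np.float64(-27.78457021746829))
```

Run:
```python
from h import *
d=snap('wrist');d['pose']=np.load('w4.npy');print('ring',onz(d,316.5,139.5,.104).round(4), 'cam',d['pose'][:3,3])
s=snap('scene');t=snap('side');cv2.imwrite('pics/s4.png',np.hstack([cv2.resize(s['pixels'][180:280,265:365],None,fx=4,fy=4),cv2.resize(t['pixels'][155:255,315:415],None,fx=4,fy=4)]))
# circle centred at ring centre projected: expected rows
```

```text
ring [ 0.6467 -0.085   0.104 ] cam [ 0.64773177 -0.07272707  0.42317596]
```

View pics/s4.png

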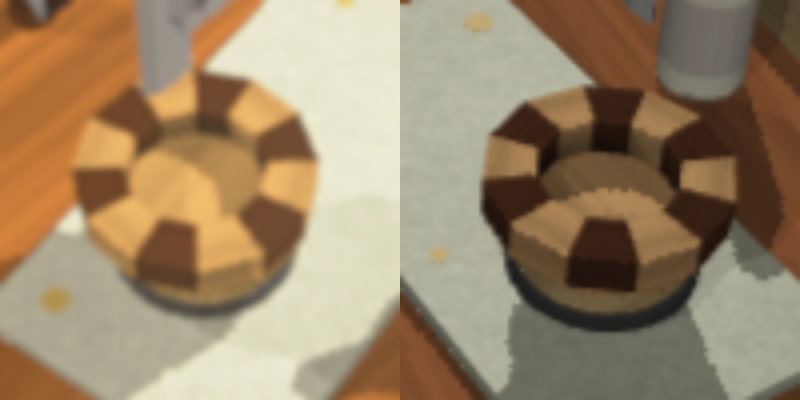

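Seen in both views, the wide ring sits flat and concentric on the foot. Next, the narrow ring.

>>> apply_moves:
  rows:
    - [[0, 0, 0], [1.6, -0.4, 0], 0.6]
    - [[0, 0, 0], [3.2, -0.8, 0], 0.6]
    - [[0, 0, 0], [4.8, -1.2, 0], 0.6]
    - [[0, 0, 0], [6.4, -1.6, 0], 0.6]
    - [[0, 0, 0], [8, -2, 0], 0.6]
    - [[0, 0, 0], [9.6, -2.4, 0], 0.6]
    - [[0, 0, 0], [11.2, -2.8, 0], 0.6]
    - [[0, 0, 0], [12.8, -3.2, 0], 0.6]

```text
time_s: 9.3
ee_pos: [0.5652, 0.1821, 0.3417]
tcp_rot: [0.704, 0.71, -0.0, 0.0]
ft_force: [1.3, -0.5, 0.3]
width: 0.0565
finger_force: 0.0
```

>>> apply_moves:
  rows:
    - [[0, 0, 0], [1.6, -0.4, 0.5], 0.5]
    - [[0, 0, 0], [3.2, -0.8, 1], 0.5]
    - [[0, 0, 0], [4.8, -0.8, 2], 0.5]
    - [[0, 0, 0], [5.5, -0.8, 2], 0.5]
    - [[0, 0, 0], [5.5, -0.8, 2], 0.5]
    - [[0, 0, 0], [5.5, -0.8, 2], 0.5]
    - [[0, 0, 0], [5.5, -0.8, 2], 0.5]
    - [[0, 0, 0], [5.5, -0.8, 2], 0.5]

```text
time_s: 9.97
ee_pos: [0.5455, 0.3163, 0.292]
tcp_rot: [0.705, 0.71, 0.0, 0.0]
ft_force: [0.3, 0.2, 0.9]
width: 0.0471
finger_force: 0.0
```

Run:
```python
from h import *
d=snap('wrist');cv2.imwrite('pics/w5.png',d['pixels']);np.save('w5.npy',d['pose'])
print(env.read_state()['ee_pos'])
```

```text
[0.54555226 0.31630969 0.29210155]
```

View pics/w5.png

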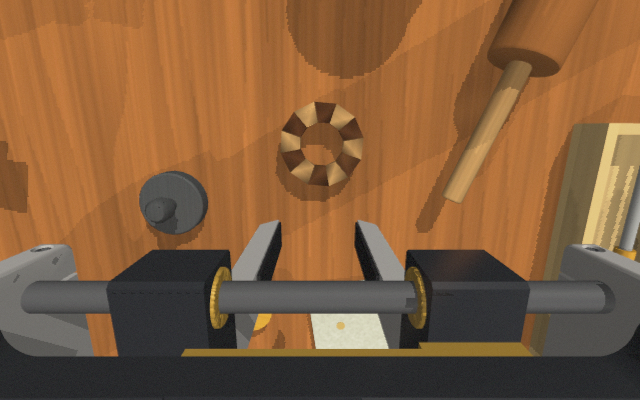

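The narrow ring is at about (321,144), with a dark segment at the top tilted slightly, and the weight's disc at (173,203).

Run:
```python
from h import *
d=snap('wrist')
b,_=blobs(d['pixels'],(14,40,140),(25,165,255),(272,95,372,192),60)
c=np.array([x[1] for x in b]);print([(int(x[0]),x[1].tolist()) for x in b])
for z in(.022,.015):
    p=np.array([onz(d,*q,z)[:2] for q in c]);m=p.mean(0);q=p-m;print(m,np.hypot(*q.T).round(4),(np.degrees(np.arctan2(q[:,1],q[:,0]))%60).round(1))
hs=cv2.cvtColor(d['pixels'],cv2.COLOR_BGR2HSV);print(hs[190,185],hs[210,160])
```

```text
[(349, [307.0, 114.1]), (339, [340.5, 116.2]), (288, [289.7, 141.1]), (294, [354.2, 147.8]), (276, [303.2, 169.6]), (251, [334.3, 173.6])]
[0.5500762  0.36296344] [0.0379 0.0385 0.0374 0.0388 0.0372 0.0382] [56.6 55.9 55.  54.1 54.4 54.3]
[0.55018225 0.36258286] [0.0387 0.0392 0.0382 0.0396 0.0379 0.039 ] [56.6 55.9 55.  54.1 54.4 54.3]
[40  9 84] [30  9 83]
```

Run:
```python
from h import *
move((.5132,.3659,.0985),-4.9)
```

```text
tcp [0.5455 0.3164 0.2921] shift [ 1.99 -1.28  7.74]
tool y at 0.42 turn z units 1.06
```

>>> apply_moves:
  rows:
    - [[0, 0, 1.08], [1, -0.6, 1], 0.47]
    - [[0, 0, 1.08], [2, -1.28, 2.5], 0.47]
    - [[0, 0, 1.08], [2, -1.28, 4], 0.47]
    - [[0, 0, 1.08], [2, -1.28, 5], 0.47]
    - [[0, 0, 1.08], [2, -1.28, 5], 0.47]
    - [[0, 0, 1.08], [2, -1.28, 5], 0.47]
    - [[0, 0, 1.08], [2, -1.28, 5], 0.47]
    - [[0, 0, 1.08], [2, -1.28, 5], 0.47]

```text
time_s: 10.73
ee_pos: [0.5139, 0.3672, 0.1691]
tcp_rot: [0.737, 0.676, 0.002, 0.0]
ft_force: [-0.1, -0.1, -0.1]
width: 0.0444
finger_force: 0.0
```

Run:
```python
from h import *
d=snap('wrist');cv2.imwrite('pics/w6.png',d['pixels'])
b,_=blobs(d['pixels'],(14,40,140),(25,165,255),(290,110,470,260),100);print([(int(x[0]),x[1].tolist()) for x in b])
p=np.array([onz(d,*x[1],.02)[:2] for x in b]);print(p.round(4))
move((.5132,.3659,.0985),-4.9)
```

```text
[(828, [337.3, 171.5]), (701, [387.3, 171.6]), (555, [315.8, 213.0]), (580, [409.7, 213.6]), (540, [338.4, 248.6]), (142, [388.2, 244.2])]
[[0.5325 0.398 ]
 [0.5718 0.3945]
 [0.5127 0.3656]
 [0.5889 0.3584]
 [0.5288 0.333 ]
 [0.5706 0.3333]]
tcp [0.5137 0.3673 0.1689] shift [-0.06 -0.02  2.81]
tool y at -4.95 turn z units -0.01
```

>>> apply_moves:
  rows:
    - [[0, 0, 0], [-0.06, 0, 1], 0.47]
    - [[0, 0, 0], [-0.06, 0, 2], 0.47]
    - [[0, 0, 0], [-0.06, 0, 2.5], 0.47]
    - [[0, 0, 0], [-0.06, 0, 2.8], 0.47]
    - [[0, 0, 0], [-0.06, 0, 2.8], 0.47]
    - [[0, 0, 0], [-0.06, 0, 2.8], 0.47]
    - [[0, 0, 0], [-0.06, 0, 2.8], 0.15]
    - [[0, 0, 0], [-0.06, 0, 2.8], 0.15]

```text
time_s: 11.45
ee_pos: [0.5129, 0.366, 0.0975]
tcp_rot: [0.737, 0.676, 0.001, 0.0]
ft_force: [-1.6, -0.1, 7.0]
width: 0.0342
finger_force: 3.5
```

>>> apply_moves:
  rows:
    - [[0, 0, 0], [0, 0, 0], 0.15]
    - [[0, 0, 0], [0, 0, 0], 0.15]
    - [[0, 0, 0], [0, 0, 0], 0.15]
    - [[0, 0, 0], [0, 0, 0], 0.15]
    - [[0, 0, 0], [0, 0, 0], 0.15]
    - [[0, 0, 0], [0, 0, -1], 0.15]
    - [[0, 0, 0], [0, 0, -2], 0.15]
    - [[0, 0, 0], [0, 0, -3], 0.15]

```text
time_s: 12.12
ee_pos: [0.5124, 0.3656, 0.1726]
tcp_rot: [0.737, 0.676, -0.0, -0.0]
ft_force: [0.1, 0.2, -0.4]
width: 0.0216
finger_force: 36.8
```

Run:
```python
from h import *
d=snap('wrist');cv2.imwrite('pics/w7.png',d['pixels']);s=env.read_state();print(s['ee_pos'],s['width'])
b,_=blobs(d['pixels'],(14,40,140),(25,165,255),(260,110,520,300),100);print([(int(x[0]),x[1].tolist()) for x in b])
print(np.load('w5.npy')[:3,3])
p=np.array([onz(d,*x[1],s['ee_pos'][2]-.0755)[:2] for x in b])-s['ee_pos'][:2];print(p.round(4))
```

```text
[0.51392918 0.36675182 0.17784611] 0.02167386649396756
[(1723, [347.9, 187.6]), (1383, [419.7, 188.7]), (981, [316.1, 245.5]), (990, [450.5, 245.5])]
[0.54472768 0.38213033 0.37403675]
[[ 0.0172  0.0323]
 [ 0.0548  0.0285]
 [-0.0023  0.0013]
 [ 0.0715 -0.0051]]
```

View pics/w7.png

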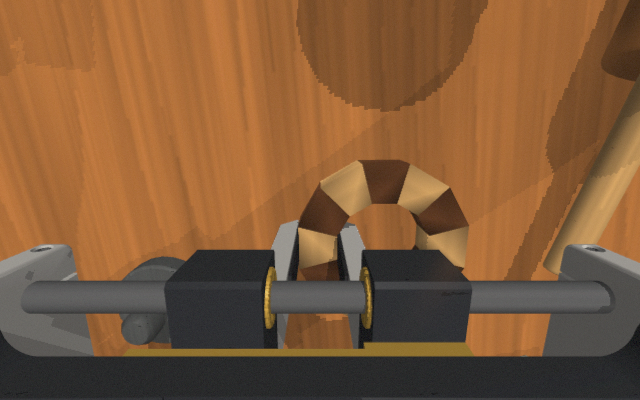

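The narrow ring is held flat, pale segments at (348,188) and (420,189), as expected for a centred pinch.

Run:
```python
from h import *
move((.6101,-.082,.30),-4.9)
```

```text
tcp [0.5139 0.3668 0.1778] shift [-17.54   5.39  -4.93]
tool y at -4.91 turn z units -0.0
```

>>> apply_moves:
  rows:
    - [[0, 0, 0], [0, 0, -1.6], 0.15]
    - [[0, 0, 0], [-1.5, 0.5, -3], 0.15]
    - [[0, 0, 0], [-3, 0.9, -4], 0.15]
    - [[0, 0, 0], [-4.5, 1.4, -4.9], 0.15]
    - [[0, 0, 0], [-6, 1.9, -4.9], 0.15]
    - [[0, 0, 0], [-7.5, 2.4, -4.9], 0.15]
    - [[0, 0, 0], [-9, 2.8, -4.9], 0.15]
    - [[0, 0, 0], [-10.5, 3.2, -4.9], 0.15]

```text
time_s: 12.83
ee_pos: [0.5687, 0.1024, 0.2948]
tcp_rot: [0.737, 0.676, 0.0, 0.0]
ft_force: [0.3, 0.1, -0.9]
width: 0.0215
finger_force: 40.0
```

>>> apply_moves:
  rows:
    - [[0, 0, 0], [-1.5, 0.5, 0], 0.15]
    - [[0, 0, 0], [-3, 0.9, 0], 0.15]
    - [[0, 0, 0], [-4.5, 1.4, 0], 0.15]
    - [[0, 0, 0], [-5.8, 1.8, 0], 0.15]
    - [[0, 0, 0], [-7, 2.2, 0], 0.15]
    - [[0, 0, 0], [-7, 2.2, 1], 0.15]
    - [[0, 0, 0], [-7, 2.2, 2], 0.15]
    - [[0, 0, 0], [-7, 2.2, 2.5], 0.15]

```text
time_s: 13.5
ee_pos: [0.6075, -0.0751, 0.2291]
tcp_rot: [0.737, 0.676, -0.001, -0.001]
ft_force: [-0.2, 0.1, -1.4]
width: 0.0217
finger_force: 40.0
```

Run:
```python
from h import *
move((.6101,-.082,.2015),-4.9)
for i in range(4):
    d=env.snapshot('side');move((.6101,-.082,.2015),-4.9)
```

```text
tcp [ 0.6075 -0.0751  0.2291] shift [-0.27  0.13  1.11]
tool y at -4.95 turn z units -0.01
tcp [ 0.607  -0.0745  0.2277] shift [-0.29  0.15  1.05]
tool y at -4.9 turn z units -0.0
tcp [ 0.6075 -0.0743  0.2297] shift [-0.3   0.13  1.13]
tool y at -4.88 turn z units 0.0
tcp [ 0.6083 -0.0743  0.2315] shift [-0.3  0.1  1.2]
tool y at -4.87 turn z units 0.01
tcp [ 0.6088 -0.0743  0.2325] shift [-0.3   0.08  1.24]
tool y at -4.86 turn z units 0.01
```

>>> apply_moves:
  rows:
    - [[0, 0, 0], [-0.3, 0.11, 0.3], 0.15]
    - [[0, 0, 0], [-0.3, 0.11, 0.6], 0.15]
    - [[0, 0, 0], [-0.3, 0.11, 0.8], 0.15]
    - [[0, 0, 0], [-0.3, 0.11, 0.8], 0.15]
    - [[0, 0, 0], [-0.3, 0.11, 0.8], 0.15]
    - [[0, 0, 0], [-0.3, 0.11, 0.8], 0.15]
    - [[0, 0, 0], [-0.3, 0.11, 0.8], 0.15]
    - [[0, 0, 0], [-0.3, 0.11, 0.8], 0.15]

```text
time_s: 14.37
ee_pos: [0.6106, -0.0823, 0.2119]
tcp_rot: [0.737, 0.676, 0.0, 0.0]
ft_force: [0.7, 0.8, -0.6]
width: 0.0218
finger_force: 40.0
```

Run:
```python
from h import *
for i in range(3):
    d=snap('side');move((.6101,-.082,.2015),-4.9)
s=snap('scene')
cv2.imwrite('pics/p2.png',np.hstack([cv2.resize(s['pixels'][170:270,265:365],None,fx=4,fy=4),cv2.resize(d['pixels'][145:245,315:415],None,fx=4,fy=4)]))
```

```text
tcp [ 0.6106 -0.0823  0.2118] shift [ 0.01 -0.02  0.41]
tool y at -4.89 turn z units 0.0
tcp [ 0.6106 -0.0823  0.2118] shift [ 0.01 -0.02  0.41]
tool y at -4.89 turn z units 0.0
tcp [ 0.6105 -0.0823  0.2117] shift [ 0.01 -0.02  0.41]
tool y at -4.9 turn z units 0.0
```

View pics/p2.png

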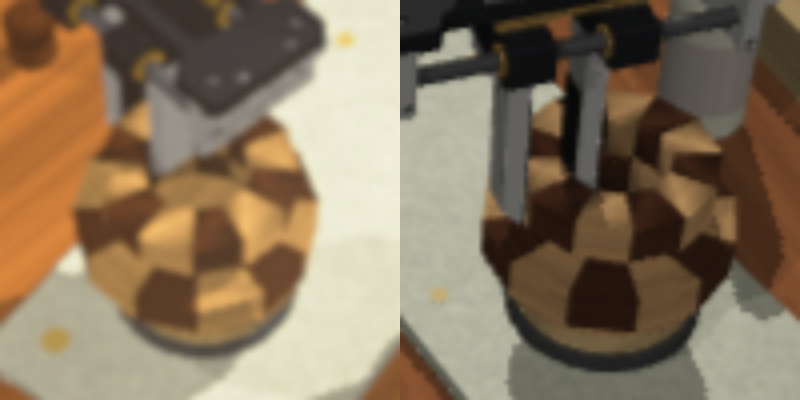

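The narrow ring hovers just above the wide ring, concentric in both views.

>>> apply_moves:
  rows:
    - [[0, 0, 0], [0, 0, 0.15], 0.15]
    - [[0, 0, 0], [0, 0, 0.27], 0.15]
    - [[0, 0, 0], [0, 0, 0.32], 0.15]
    - [[0, 0, 0], [0, 0, 0.36], 0.15]
    - [[0, 0, 0], [0, 0, 0.38], 0.15]
    - [[0, 0, 0], [0, 0, 0.38], 0.15]
    - [[0, 0, 0], [0, 0, 0.38], 0.15]
    - [[0, 0, 0], [0, 0, 0.38], 0.15]

```text
time_s: 15.23
ee_pos: [0.6106, -0.0824, 0.2022]
tcp_rot: [0.737, 0.676, 0.0, 0.0]
ft_force: [-0.3, -0.3, -0.7]
width: 0.0215
finger_force: 40.0
```

>>> apply_moves:
  rows:
    - [[0, 0, 0], [0, 0, 0.02], 0.15]
    - [[0, 0, 0], [0, 0, 0.03], 0.15]
    - [[0, 0, 0], [0, 0, 0.04], 0.15]
    - [[0, 0, 0], [0, 0, 0.05], 0.15]
    - [[0, 0, 0], [0, 0, 0.05], 0.15]
    - [[0, 0, 0], [0, 0, 0.05], 0.15]
    - [[0, 0, 0], [0, 0, 0.05], 0.15]
    - [[0, 0, 0], [0, 0, 0.05], 0.15]

```text
time_s: 15.9
ee_pos: [0.6106, -0.0824, 0.2015]
tcp_rot: [0.737, 0.676, 0.0, 0.0]
ft_force: [-4.0, 0.6, 9.1]
width: 0.0215
finger_force: 41.6
```

>>> apply_moves:
  rows:
    - [[0, 0, 0], [0, 0, -0.03], 0.15]
    - [[0, 0, 0], [0, 0, -0.03], 0.45]
    - [[0, 0, 0], [0, 0, -0.03], 0.45]
    - [[0, 0, 0], [0, 0, -0.03], 0.45]
    - [[0, 0, 0], [0, 0, -0.03], 0.45]
    - [[0, 0, 0], [0, 0, -0.03], 0.45]
    - [[0, 0, 0], [0, 0, -0.03], 0.45]
    - [[0, 0, 0], [0, 0, -0.5], 0.45]

```text
time_s: 16.57
ee_pos: [0.6096, -0.0822, 0.2118]
tcp_rot: [0.737, 0.676, -0.001, -0.001]
ft_force: [-0.1, -0.7, -0.0]
width: 0.0419
finger_force: 0.0
```

>>> apply_moves:
  rows:
    - [[0, 0, 0], [0, 0, -1.5], 0.45]
    - [[0, 0, 0], [0, 0, -3], 0.45]
    - [[0, 0, 0], [-1, 0.7, -4.5], 0.45]
    - [[0, 0, 0], [-2.5, 1.3, -6], 0.6]
    - [[0, 0, 0], [-2.5, 1.3, -6], 0.6]
    - [[0, 0, 0], [-2.5, 1.3, -6], 0.6]
    - [[0, 0, 0], [-2.5, 1.3, -6], 0.6]
    - [[0, 0, 0], [-2.5, 1.3, -6], 0.6]

```text
time_s: 17.23
ee_pos: [0.6372, -0.1463, 0.3627]
tcp_rot: [0.736, 0.677, -0.0, -0.001]
ft_force: [-0.5, 1.9, -0.4]
width: 0.0566
finger_force: 0.0
```

Run:
```python
from h import *
d=snap('wrist');np.save('w8.npy',d['pose']);cv2.imwrite('pics/w8raw.png',d['pixels'])
print(env.read_state()['ee_pos'],proj(d,(.647,-.085,.126)))
s=snap('scene');t=snap('side')
cv2.imwrite('pics/w8.png',np.hstack([cv2.resize(d['pixels'][60:240,230:410],(400,400)),cv2.resize(t['pixels'][145:245,315:415],None,fx=4,fy=4)]))
```

```text
[ 0.63716944 -0.14607891  0.36247185] (np.float64(322.118671566771), np.float64(131.30735683647035))
```

View pics/w8.png

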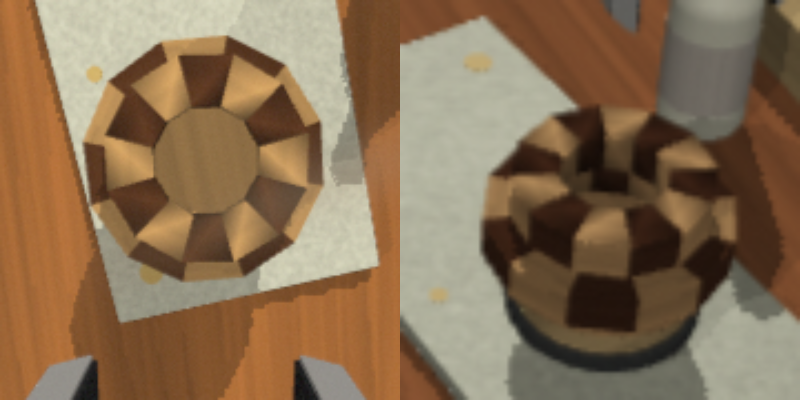

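Narrow ring and wide ring are concentric in the overhead view (hole centre (207,160), wide ring centre (204,159)). Next, the weight.

>>> apply_moves:
  rows:
    - [[0, 0, 0], [1, -0.8, 0], 1]
    - [[0, 0, 0], [2, -1.6, 0], 1]
    - [[0, 0, 0], [3, -2.4, 0], 1]
    - [[0, 0, 0], [4.1, -3.3, 0], 1]
    - [[0, 0, 0], [5.2, -4.2, 0], 1]
    - [[0, 0, 0], [6.4, -5.1, 0], 1]
    - [[0, 0, 0], [7.6, -6.1, 0], 1]
    - [[0, 0, 0], [8.8, -7, 0], 1]

```text
time_s: 18.05
ee_pos: [0.48, 0.0885, 0.363]
tcp_rot: [0.736, 0.677, -0.0, -0.0]
ft_force: [0.9, 0.8, -0.7]
width: 0.0938
finger_force: 0.0
```

>>> apply_moves:
  rows:
    - [[0, 0, 0], [1.1, -1, 0], 1]
    - [[0, 0, 0], [2.2, -2, 0], 1]
    - [[0, 0, 0], [3.3, -3, 0], 1]
    - [[0, 0, 0], [4.4, -4, 0], 1]
    - [[0, 0, 0], [5.4, -5, 0.8], 1]
    - [[0, 0, 0], [6, -5.4, 1.6], 1]
    - [[0, 0, 0], [6, -5.4, 2], 1]
    - [[0, 0, 0], [6, -5.4, 2], 1]

```text
time_s: 18.72
ee_pos: [0.3589, 0.2479, 0.3114]
tcp_rot: [0.736, 0.677, -0.002, -0.0]
ft_force: [-0.3, -0.5, 0.1]
width: 0.0942
finger_force: 0.0
```

```bash
cat > wt.py <<'E'
from h import *
d=snap('wrist');cv2.imwrite('pics/w9.png',d['pixels']);s=env.read_state();print(s['ee_pos'])
# predicted patch, then grey mask inside
u=proj(d,(.36,.266,.02));print('pred',u)
def look(d,c,rad):
    hs=cv2.cvtColor(d['pixels'],cv2.COLOR_BGR2HSV);m=((hs[...,1]<60)&(hs[...,2]<125)).astype(np.uint8)*255
    k=np.zeros_like(m);cv2.circle(k,(int(c[0]),int(c[1])),rad,255,-1);m&=k
    n,l,st,ce=cv2.connectedComponentsWithStats(m);i=1+st[1:,4].argmax();return st[i],ce[i],((l==i)*255).astype(np.uint8)
st,ce,m=look(d,u,70);print(st,ce)
h=cv2.convexHull(max(cv2.findContours(m,0,1)[0],key=cv2.contourArea))[:,0,:]
for z in(.02,.01):
    P=np.array([onz(d,*p,z)[:2] for p in h]);print(z,circ(P))
E
python3 wt.py
```

```text
[0.35987899 0.24743417 0.31267328]
pred (np.float64(317.77386865275355), np.float64(165.5666464088184))
[ 288  116   62   63 2704] [318.91161243 144.39349112]
0.02 (array([0.36312661, 0.28846389]), np.float64(0.038576374006443245))
0.01 (array([0.36309361, 0.28779025]), np.float64(0.03960981500268067))
```

Run:
```python
from h import *
d=snap('wrist');s=env.read_state();print(s['ee_pos'],d['pose'][:3,3])
e=dict(d);e['pose']=np.load('w5.npy');img=cv2.imread('pics/w5.png')
hs=cv2.cvtColor(img,cv2.COLOR_BGR2HSV);m=((hs[...,1]<60)&(hs[...,2]<125)).astype(np.uint8)*255;k=np.zeros_like(m);cv2.circle(k,(173,203),45,255,-1);m&=k
c=cv2.moments(m,True);c=(c['m10']/c['m00'],c['m01']/c['m00']);print('w5',c,onz(e,*c,.02),onz(e,*c,.01))
t=snap('side');img=t['pixels'];hs=cv2.cvtColor(img,cv2.COLOR_BGR2HSV);
m=((hs[...,1]<90)&(hs[...,2]<80)).astype(np.uint8)*255;k=np.zeros_like(m);k[135:180,170:220]=255;m&=k
img=cv2.imread('pics/side0.png');hs=cv2.cvtColor(img,cv2.COLOR_BGR2HSV);m0=((hs[...,1]<90)&(hs[...,2]<80)).astype(np.uint8)*255&k
print(cv2.boundingRect(m),cv2.boundingRect(m0))
for z,P in((.02,(193,160)),(.0,(193,168))):print(onz(t,*P,z))
for P in((.363,.288,.02),(.363,.288,.057),(.36,.265,.02),(.5508,.362,.022)):print(P,np.round(proj(t,P),1))
```

```text
[0.36053248 0.24728129 0.31349453] [0.36536211 0.31308897 0.39461979]
w5 (173.12009583707697, 201.93650793650792) [0.36747367 0.29123904 0.02      ] [0.36246702 0.28867175 0.01      ]
(177, 142, 33, 30) (177, 142, 33, 30)
[0.35802483 0.2678424  0.02      ]
[0.35307177 0.26310795 0.        ]
(0.363, 0.288, 0.02) [193.6 154.9]
(0.363, 0.288, 0.057) [190.4 142.6]
(0.36, 0.265, 0.02) [194.  160.5]
(0.5508, 0.362, 0.022) [258.2 123.3]
```

```bash
python3 -c "
from h import *
move((.3631,.2885,.124),-4.9)"
```

```text
tcp [0.3609 0.2472 0.3139] shift [ 1.65 -0.06  7.6 ]
tool y at -4.96 turn z units -0.01
```

>>> apply_moves:
  rows:
    - [[0, 0, 0], [1.6, 0, 1], 0.65]
    - [[0, 0, 0], [1.6, 0, 2], 0.65]
    - [[0, 0, 0], [1.6, 0, 3], 0.65]
    - [[0, 0, 0], [1.6, 0, 4], 0.65]
    - [[0, 0, 0], [1.6, 0, 4.5], 0.65]
    - [[0, 0, 0], [1.6, 0, 4.5], 0.65]
    - [[0, 0, 0], [1.6, 0, 4.5], 0.65]
    - [[0, 0, 0], [1.6, 0, 4.5], 0.65]

```text
time_s: 19.53
ee_pos: [0.3645, 0.2877, 0.2022]
tcp_rot: [0.737, 0.676, 0.001, 0.0]
ft_force: [-0.1, 0.1, 0.7]
width: 0.0608
finger_force: 0.0
```

```bash
sed -i 's/(.36,.266,.02)/(.363,.288,.02)/;s/look(d,u,70)/look(d,u,90)/;s/w9/w10/' wt.py; python3 wt.py; python3 -c "
from h import *
move((.3631,.2885,.124),-4.9)"
```

```text
[0.3644533  0.28775385 0.20226256]
pred (np.float64(315.6003357992899), np.float64(200.77252057735282))
[ 274  157   85   84 5507] [315.57272562 198.6179408 ]
0.02 (array([0.36315583, 0.28875688]), np.float64(0.039069573934978924))
0.01 (array([0.3629016 , 0.28632026]), np.float64(0.04054775074197551))
tcp [0.3645 0.2878 0.2023] shift [ 0.02 -0.06  3.13]
tool y at -4.94 turn z units -0.01
```

>>> apply_moves:
  rows:
    - [[0, 0, 0], [0, -0.05, 1], 0.65]
    - [[0, 0, 0], [0, -0.05, 2], 0.65]
    - [[0, 0, 0], [0, -0.05, 2.7], 0.65]
    - [[0, 0, 0], [0, -0.05, 3.13], 0.65]
    - [[0, 0, 0], [0, -0.05, 3.13], 0.65]
    - [[0, 0, 0], [0, -0.05, 3.13], 0.65]
    - [[0, 0, 0], [0, -0.05, 3.13], 0.2]
    - [[0, 0, 0], [0, -0.05, 3.13], 0.2]
  grip_force: 50

```text
time_s: 20.25
ee_pos: [0.363, 0.2881, 0.1238]
tcp_rot: [0.737, 0.676, 0.001, 0.0]
ft_force: [0.3, -0.4, -1.3]
width: 0.0513
finger_force: 0.0
```

>>> apply_moves:
  rows:
    - [[0, 0, 0], [0, 0, 0], 0.2]
    - [[0, 0, 0], [0, 0, 0], 0.2]
    - [[0, 0, 0], [0, 0, 0], 0.2]
    - [[0, 0, 0], [0, 0, 0], 0.2]
    - [[0, 0, 0], [0, 0, 0], 0.2]
    - [[0, 0, 0], [0, 0, 0], 0.2]
    - [[0, 0, 0], [0, 0, 0], 0.2]
    - [[0, 0, 0], [0, 0, -0.2], 0.2]

```text
time_s: 20.92
ee_pos: [0.362, 0.2873, 0.127]
tcp_rot: [0.737, 0.676, -0.001, -0.0]
ft_force: [-0.8, -0.7, -9.3]
width: 0.0266
finger_force: 50.0
```

>>> apply_moves:
  rows:
    - [[0, 0, 0], [0, 0, -0.5], 0.2]
    - [[0, 0, 0], [0, 0, -1], 0.2]
    - [[0, 0, 0], [0, 0, -2], 0.2]
    - [[0, 0, 0], [0, 0, -3], 0.2]
    - [[0, 0, 0], [0, 0, -4.5], 0.2]
    - [[0, 0, 0], [0, 0, -6], 0.2]
    - [[0, 0, 0], [0, 0, -7], 0.2]
    - [[0, 0, 0], [0, 0, -8], 0.2]

```text
time_s: 21.58
ee_pos: [0.3618, 0.2873, 0.3292]
tcp_rot: [0.737, 0.676, -0.0, -0.0]
ft_force: [0.6, 0.5, -10.1]
width: 0.0266
finger_force: 50.0
```

```bash
python3 -c "
from h import *
move((.647,-.085,.32),-4.9);print(env.read_state()['width'],env.read_state()['ft_force'])"
```

```text
tcp [0.3618 0.2873 0.3292] shift [-13.87  12.63   0.37]
tool y at -4.89 turn z units 0.0
0.02655375860740464 [  0.59505057   0.46873184 -10.07163678]
```

```bash
cat > hw.py <<'E'
from h import *
d=snap('wrist');s=env.read_state();cv2.imwrite('pics/w11.png',d['pixels'])
hs=cv2.cvtColor(d['pixels'],cv2.COLOR_BGR2HSV);m=((hs[...,1]<60)&(hs[...,2]<125)).astype(np.uint8)*255
top=s['ee_pos'][2]-.104;R_=R.from_quat(s['tcp_rot']).as_matrix()
# upper rim only: scan columns for first dark pixel below row 100
P=[]
for u in range(250,392,3):
    v=np.where(m[100:245,u])[0]
    if len(v) and v[0]+100<232:P.append((u,v[0]+100))
print(P[::5]);Q=np.array([(R_.T@(onz(d,*p,top)-s['ee_pos']))[:2] for p in P])
c,r=circ(Q);print('tool-frame disc centre',c,r)
# fixed-radius check: points at rim, r=.04
from scipy.optimize import least_squares
f=least_squares(lambda c:np.hypot(*(Q-c).T)-.04,[0,0],loss='soft_l1',f_scale=.001);print(f.x,abs(f.fun).mean())
E
python3 hw.py
```

```text
[(259, np.int64(218)), (274, np.int64(188)), (289, np.int64(175)), (304, np.int64(169)), (319, np.int64(168)), (334, np.int64(170)), (349, np.int64(177)), (364, np.int64(191))]
tool-frame disc centre [ 0.00280579 -0.0013162 ] 0.0372669788101288
[-0.00035192 -0.00125456] 0.0007012894556059412
```

>>> apply_moves:
  rows:
    - [[0, 0, 0], [-1, 0.9, 0], 0.2]
    - [[0, 0, 0], [-2.1, 1.9, 0], 0.2]
    - [[0, 0, 0], [-3.2, 2.9, 0], 0.2]
    - [[0, 0, 0], [-4.3, 3.9, 0], 0.2]
    - [[0, 0, 0], [-5.4, 4.9, 0], 0.2]
    - [[0, 0, 0], [-6.5, 5.9, 0], 0.2]
    - [[0, 0, 0], [-7.5, 6.8, 0], 0.2]
    - [[0, 0, 0], [-8.4, 7.6, 0], 0.2]

```text
time_s: 22.3
ee_pos: [0.5342, 0.06, 0.3262]
tcp_rot: [0.737, 0.676, -0.001, -0.0]
ft_force: [0.1, 0.9, -8.6]
width: 0.0265
finger_force: 50.0
```

>>> apply_moves:
  rows:
    - [[0, 0, 0], [-1, 0.9, 0], 0.2]
    - [[0, 0, 0], [-2, 1.8, 0], 0.2]
    - [[0, 0, 0], [-3, 2.7, 0], 0.2]
    - [[0, 0, 0], [-4, 3.7, 0], 0.2]
    - [[0, 0, 0], [-5, 4.6, 0], 0.2]
    - [[0, 0, 0], [-5.4, 5, 0], 0.2]
    - [[0, 0, 0], [-5.4, 5, 0], 0.2]
    - [[0, 0, 0], [-5.4, 5, 0], 0.2]

```text
time_s: 22.97
ee_pos: [0.6464, -0.0835, 0.3255]
tcp_rot: [0.737, 0.676, -0.001, -0.001]
ft_force: [-1.5, 1.1, -8.2]
width: 0.0264
finger_force: 50.0
```

```bash
python3 hw.py; python3 -c "
from h import *
move((.647,-.085,.250),-4.9)"
```

```text
[(259, np.int64(215)), (274, np.int64(185)), (289, np.int64(172)), (304, np.int64(167)), (319, np.int64(165)), (334, np.int64(168)), (349, np.int64(175)), (364, np.int64(190))]
tool-frame disc centre [ 0.00392564 -0.00015682] 0.0377010162150689
[ 0.00126396 -0.00026436] 0.0006310492402912205
tcp [ 0.6463 -0.0825  0.326 ] shift [-0.1   0.05  3.04]
tool y at -4.89 turn z units 0.0
```

>>> apply_moves:
  rows:
    - [[0, 0, 0], [-0.1, 0.03, 0.8], 0.2]
    - [[0, 0, 0], [-0.1, 0.03, 1.6], 0.2]
    - [[0, 0, 0], [-0.1, 0.03, 2.2], 0.2]
    - [[0, 0, 0], [-0.1, 0.03, 2.5], 0.2]
    - [[0, 0, 0], [-0.1, 0.03, 2.6], 0.2]
    - [[0, 0, 0], [-0.1, 0.03, 2.6], 0.2]
    - [[0, 0, 0], [-0.1, 0.03, 2.6], 0.2]
    - [[0, 0, 0], [-0.1, 0.03, 2.6], 0.2]

```text
time_s: 23.68
ee_pos: [0.6477, -0.0853, 0.2637]
tcp_rot: [0.737, 0.676, 0.0, 0.001]
ft_force: [0.4, -0.3, -8.4]
width: 0.027
finger_force: 50.0
```

>>> apply_moves:
  rows:
    - [[0, 0, 0], [0, 0, 0], 0.2]
    - [[0, 0, 0], [0, 0, 0], 0.2]
    - [[0, 0, 0], [0, 0, 0], 0.2]
    - [[0, 0, 0], [0, 0, 0], 0.2]
    - [[0, 0, 0], [0, 0, 0], 0.2]
    - [[0, 0, 0], [0, 0, 0], 0.2]
    - [[0, 0, 0], [0, 0, 0], 0.2]
    - [[0, 0, 0], [0, 0, 0], 0.2]

```text
time_s: 24.35
ee_pos: [0.6474, -0.0855, 0.2626]
tcp_rot: [0.737, 0.676, -0.0, -0.0]
ft_force: [-0.0, -0.0, -9.1]
width: 0.0268
finger_force: 50.0
```

```bash
python3 -c "
from h import *
move((.647,-.085,.250),-4.9)
d=snap('side');s=snap('scene');cv2.imwrite('pics/p3.png',np.hstack([s['pixels'],d['pixels']]))"
```

```text
tcp [ 0.6474 -0.0855  0.2626] shift [ 0.02 -0.02  0.5 ]
tool y at -4.9 turn z units 0.0
```

Down to just above contact, then fine steps.

>>> apply_moves:
  rows:
    - [[0, 0, 0], [0, 0, 0.15], 0.2]
    - [[0, 0, 0], [0, 0, 0.3], 0.2]
    - [[0, 0, 0], [0, 0, 0.38], 0.2]
    - [[0, 0, 0], [0, 0, 0.42], 0.2]
    - [[0, 0, 0], [0, 0, 0.44], 0.2]
    - [[0, 0, 0], [0, 0, 0.44], 0.2]
    - [[0, 0, 0], [0, 0, 0.44], 0.2]
    - [[0, 0, 0], [0, 0, 0.44], 0.2]

```text
time_s: 25.12
ee_pos: [0.6474, -0.0855, 0.2518]
tcp_rot: [0.737, 0.676, 0.0, 0.0]
ft_force: [-0.6, -0.4, -8.3]
width: 0.0268
finger_force: 50.0
```

>>> apply_moves:
  rows:
    - [[0, 0, 0], [0, 0, 0.01], 0.2]
    - [[0, 0, 0], [0, 0, 0.02], 0.2]
    - [[0, 0, 0], [0, 0, 0.03], 0.2]
    - [[0, 0, 0], [0, 0, 0.04], 0.2]
    - [[0, 0, 0], [0, 0, 0.05], 0.2]
    - [[0, 0, 0], [0, 0, 0.05], 0.2]
    - [[0, 0, 0], [0, 0, 0.05], 0.2]
    - [[0, 0, 0], [0, 0, 0.05], 0.2]

```text
time_s: 25.78
ee_pos: [0.6474, -0.0855, 0.2504]
tcp_rot: [0.737, 0.676, -0.0, -0.0]
ft_force: [0.0, -0.0, -8.5]
width: 0.0267
finger_force: 50.0
```

>>> apply_moves:
  rows:
    - [[0, 0, 0], [0, 0, 0.01], 0.2]
    - [[0, 0, 0], [0, 0, 0.02], 0.2]
    - [[0, 0, 0], [0, 0, 0.03], 0.2]
    - [[0, 0, 0], [0, 0, 0.04], 0.2]
    - [[0, 0, 0], [0, 0, 0.04], 0.2]
    - [[0, 0, 0], [0, 0, 0.04], 0.2]
    - [[0, 0, 0], [0, 0, 0.04], 0.2]
    - [[0, 0, 0], [0, 0, 0.04], 0.2]

```text
time_s: 26.45
ee_pos: [0.6474, -0.0852, 0.2496]
tcp_rot: [0.737, 0.676, 0.0, -0.0]
ft_force: [-2.2, 4.2, -0.5]
width: 0.0269
finger_force: 50.0
```

>>> apply_moves:
  rows:
    - [[0, 0, 0], [0, 0, 0.01], 0.2]
    - [[0, 0, 0], [0, 0, 0], 0.6]
    - [[0, 0, 0], [0, 0, 0], 0.6]
    - [[0, 0, 0], [0, 0, 0], 0.6]
    - [[0, 0, 0], [0, 0, 0], 0.6]
    - [[0, 0, 0], [0, 0, 0], 0.6]
    - [[0, 0, 0], [0, 0, -0.5], 0.6]
    - [[0, 0, 0], [0, 0, -1], 0.6]

```text
time_s: 27.12
ee_pos: [0.6472, -0.0856, 0.275]
tcp_rot: [0.737, 0.676, -0.0, -0.0]
ft_force: [-0.3, 0.1, 0.7]
width: 0.0564
finger_force: 0.0
```

>>> apply_moves:
  rows:
    - [[0, 0, 0], [0, 0, -1.5], 0.6]
    - [[0, 0, 0], [0, 0, -3], 0.6]
    - [[0, 0, 0], [-1, 0, -4], 0.8]
    - [[0, 0, 0], [-2.4, 0, -5], 1]
    - [[0, 0, 0], [-2.4, 0, -5], 1]
    - [[0, 0, 0], [-2.4, 0, -5], 1]
    - [[0, 0, 0], [-2.4, 0, -5], 1]
    - [[0, 0, 0], [-2.4, 0, -5], 1]

```text
time_s: 27.78
ee_pos: [0.6422, -0.1441, 0.3991]
tcp_rot: [0.736, 0.677, -0.0, -0.0]
ft_force: [-0.9, -1.2, -0.0]
width: 0.092
finger_force: 0.0
```

Run:
```python
from h import *
d=snap('wrist');cv2.imwrite('pics/w12.png',d['pixels']);s=env.read_state();print(s['ee_pos'])
hs=cv2.cvtColor(d['pixels'],cv2.COLOR_BGR2HSV);m=((hs[...,1]<60)&(hs[...,2]<125)).astype(np.uint8)*255
u=proj(d,(.647,-.085,.146));k=np.zeros_like(m);cv2.circle(k,(int(u[0]),int(u[1])),56,255,-1);m&=k
n,l,st,ce=cv2.connectedComponentsWithStats(m);i=1+st[1:,4].argmax();print(u,st[i],ce[i])
h=cv2.convexHull(max(cv2.findContours(((l==i)*255).astype(np.uint8),0,1)[0],key=cv2.contourArea))[:,0,:]
print(circ([onz(d,*p,.146)[:2] for p in h]),d['pose'][:3,3])
move((.369,-.285,.30),7.9)
t=snap('side');sc=snap('scene');cv2.imwrite('pics/p4.png',np.hstack([cv2.resize(d['pixels'][40:240,220:420],(260,260)),cv2.resize(t['pixels'][125:255,300:430],None,fx=2,fy=2),cv2.resize(sc['pixels'][155:285,250:380],None,fx=2,fy=2)]))
```

```text
[ 0.64226806 -0.14403893  0.39887387]
(np.float64(317.4390418968074), np.float64(133.60220264357812)) [ 283   96   71   73 3994] [317.87656485 131.74336505]
(array([ 0.64755547, -0.08413216]), np.float64(0.038988965443111305)) [ 0.64760902 -0.07857124  0.48113476]
tcp [ 0.6423 -0.144   0.3989] shift [ -6.54 -10.41   3.96]
tool y at -4.81 turn z units -2.54
```

>>> apply_moves:
  rows:
    - [[0, 0, -0.3], [-0.8, -1.3, 0], 1]
    - [[0, 0, -0.6], [-1.6, -2.6, 0], 1]
    - [[0, 0, -1], [-2.4, -3.9, 0], 1]
    - [[0, 0, -1.3], [-3.2, -5.2, 0.5], 1]
    - [[0, 0, -1.7], [-4, -6.4, 1], 1]
    - [[0, 0, -2], [-4.8, -7.7, 2], 1]
    - [[0, 0, -2.3], [-5.5, -9, 3], 1]
    - [[0, 0, -2.54], [-6, -10.4, 4], 1]

```text
time_s: 28.6
ee_pos: [0.3768, -0.2707, 0.304]
tcp_rot: [0.657, 0.754, -0.0, 0.0]
ft_force: [0.6, -0.4, -0.4]
width: 0.0941
finger_force: 0.0
```

>>> apply_moves:
  rows:
    - [[0, 0, 0], [0, 0, 0], 1]
    - [[0, 0, 0], [0, 0, 0], 1]
    - [[0, 0, 0], [0, 0, 0], 1]
    - [[0, 0, 0], [0, 0, 0], 1]
    - [[0, 0, 0], [0, 0, 0], 1]
    - [[0, 0, 0], [0, 0, 0], 1]
    - [[0, 0, 0], [0, 0, 0], 1]
    - [[0, 0, 0], [0, 0, 0], 1]

```text
time_s: 29.27
ee_pos: [0.3786, -0.2702, 0.305]
tcp_rot: [0.657, 0.754, -0.0, 0.0]
ft_force: [-0.1, -0.1, -0.5]
width: 0.0941
finger_force: 0.0
```

```bash
cat > lid.py <<'E'
from h import *
d=snap('wrist');cv2.imwrite('pics/w13.png',d['pixels']);s=env.read_state()
u=proj(d,(.37,-.258,.018));print(s['ee_pos'],u,d['pose'][:3,3])
x,y=int(u[0]),int(u[1]);e,bb,k=ellc(d['pixels'],(x-65,y-65,x+65,min(y+65,250)))
print(e,bb,circ([onz(d,*p,.018)[:2] for p in k]),onz(d,*e[0],.018))
move((.37,-.258,.100),7.9)
E
python3 lid.py
```

```text
[ 0.37850343 -0.27019138  0.30497194] (np.float64(312.09695066462746), np.float64(170.3487778690156)) [ 0.36926762 -0.20498452  0.38706101]
((310.6673278808594, 170.26953125), (49.404884338378906, 50.44483947753906), 125.90155029296875) (287, 146, 49, 50) (array([ 0.36825678, -0.25875618]), np.float64(0.03147543105130594)) [ 0.36820643 -0.25814397  0.018     ]
tcp [ 0.3785 -0.2702  0.305 ] shift [ 0.53 -0.27  8.2 ]
tool y at 7.82 turn z units -0.02
```

>>> apply_moves:
  rows:
    - [[0, 0, 0], [0.5, -0.34, 1.4], 0.95]
    - [[0, 0, 0], [0.5, -0.34, 2.8], 0.95]
    - [[0, 0, 0], [0.5, -0.34, 4.2], 0.95]
    - [[0, 0, 0], [0.5, -0.34, 5.4], 0.95]
    - [[0, 0, 0], [0.5, -0.34, 6.4], 0.95]
    - [[0, 0, 0], [0.5, -0.34, 7.2], 0.95]
    - [[0, 0, 0], [0.5, -0.34, 7.8], 0.95]
    - [[0, 0, 0], [0.5, -0.34, 8.2], 0.95]
  grip_force: 25

```text
time_s: 29.98
ee_pos: [0.3678, -0.2588, 0.0984]
tcp_rot: [0.657, 0.754, -0.0, -0.001]
ft_force: [0.1, -0.4, -0.5]
width: 0.0894
finger_force: 0.0
```

>>> apply_moves:
  rows:
    - [[0, 0, 0], [0, 0, 0], 0.95]
    - [[0, 0, 0], [0, 0, 0], 0.95]
    - [[0, 0, 0], [0, 0, 0], 0.5]
    - [[0, 0, 0], [0, 0, 0], 0.5]
    - [[0, 0, 0], [0, 0, 0], 0.5]
    - [[0, 0, 0], [0, 0, 0], 0.5]
    - [[0, 0, 0], [0, 0, 0], 0.5]
    - [[0, 0, 0], [0, 0, 0], 0.5]

```text
time_s: 30.65
ee_pos: [0.3684, -0.2592, 0.1003]
tcp_rot: [0.657, 0.754, 0.0, 0.0]
ft_force: [-1.7, 0.9, 8.2]
width: 0.0616
finger_force: 25.0
```

>>> apply_moves:
  rows:
    - [[0, 0, 0], [0, 0, 0], 0.5]
    - [[0, 0, 0], [0, 0, 0], 0.5]
    - [[0, 0, 0], [0, 0, -0.5], 0.5]
    - [[0, 0, 0], [0, 0, -1.5], 0.5]
    - [[0, 0, 0], [0, 0, -3], 0.5]
    - [[0, 0, 0], [0, 0, -4.5], 0.5]
    - [[0, 0, 0], [0, 0, -5], 0.5]
    - [[0, 0, 0], [0, 0, -5], 0.5]

```text
time_s: 31.32
ee_pos: [0.3692, -0.2597, 0.2282]
tcp_rot: [0.657, 0.754, 0.001, 0.003]
ft_force: [1.0, -0.2, 0.2]
width: 0.0616
finger_force: 25.0
```

```bash
python3 -c "
from h import *
move((.6225,.0933,.33),7.9)"
```

```text
tcp [ 0.3692 -0.2597  0.2282] shift [12.6  11.97 -4.06]
tool y at 7.8 turn z units -0.02
```

>>> apply_moves:
  rows:
    - [[0, 0, 0], [0.3, 0.3, -1.4], 0.5]
    - [[0, 0, 0], [1.2, 1.2, -2.6], 0.5]
    - [[0, 0, 0], [2.2, 2.2, -3.5], 0.5]
    - [[0, 0, 0], [3.3, 3.2, -4], 0.5]
    - [[0, 0, 0], [4.4, 4.2, -4], 0.5]
    - [[0, 0, 0], [5.5, 5.2, -4], 0.5]
    - [[0, 0, 0], [6.6, 6.3, -4], 0.5]
    - [[0, 0, 0], [7.7, 7.3, -4], 0.5]

```text
time_s: 31.98
ee_pos: [0.5236, -0.0417, 0.3239]
tcp_rot: [0.657, 0.754, -0.0, -0.0]
ft_force: [0.3, -1.2, -0.1]
width: 0.0616
finger_force: 25.0
```

>>> apply_moves:
  rows:
    - [[0, 0, 0], [1.1, 1, 0], 0.5]
    - [[0, 0, 0], [2.2, 2.1, 0], 0.5]
    - [[0, 0, 0], [3.3, 3.2, 0], 0.5]
    - [[0, 0, 0], [4.3, 4.2, 0], 0.5]
    - [[0, 0, 0], [4.9, 4.67, 0.5], 0.5]
    - [[0, 0, 0], [4.9, 4.67, 1.5], 0.5]
    - [[0, 0, 0], [4.9, 4.67, 2.5], 0.5]
    - [[0, 0, 0], [4.9, 4.67, 3.5], 0.5]

```text
time_s: 32.65
ee_pos: [0.6216, 0.0941, 0.2349]
tcp_rot: [0.657, 0.754, -0.0, -0.001]
ft_force: [0.7, 0.9, -0.0]
width: 0.0616
finger_force: 25.0
```

>>> apply_moves:
  rows:
    - [[0, 0, 0], [0, 0, 1], 0.5]
    - [[0, 0, 0], [0, 0, 2], 0.5]
    - [[0, 0, 0], [0, 0, 3], 0.5]
    - [[0, 0, 0], [0, 0, 3.5], 0.5]
    - [[0, 0, 0], [0, 0, 3.9], 0.5]
    - [[0, 0, 0], [0, 0, 4], 0.5]
    - [[0, 0, 0], [0, 0, 4], 0.5]
    - [[0, 0, 0], [0, 0, 4], 0.5]

```text
time_s: 33.32
ee_pos: [0.6224, 0.0937, 0.1384]
tcp_rot: [0.657, 0.754, 0.0, 0.0]
ft_force: [-0.3, -0.1, -0.9]
width: 0.0614
finger_force: 25.0
```

```bash
python3 -c "
from h import *
move((.6225,.0933,.1123),7.9)
snap('side');snap('side');move((.6225,.0933,.1123),7.9)"
```

```text
tcp [0.6224 0.0937 0.1384] shift [-0.02  0.    1.04]
tool y at 7.8 turn z units -0.02
tcp [0.6225 0.0937 0.1386] shift [-0.02 -0.    1.05]
tool y at 7.8 turn z units -0.02
```

>>> apply_moves:
  rows:
    - [[0, 0, 0], [0, 0, 0.3], 0.5]
    - [[0, 0, 0], [0, 0, 0.6], 0.5]
    - [[0, 0, 0], [0, 0, 0.8], 0.5]
    - [[0, 0, 0], [0, 0, 0.9], 0.5]
    - [[0, 0, 0], [0, 0, 0.96], 0.5]
    - [[0, 0, 0], [0, 0, 0.98], 0.5]
    - [[0, 0, 0], [0, 0, 0.98], 0.5]
    - [[0, 0, 0], [0, 0, 0.98], 0.5]

```text
time_s: 34.08
ee_pos: [0.622, 0.0937, 0.1131]
tcp_rot: [0.657, 0.754, 0.0, 0.0]
ft_force: [0.1, -0.0, 0.3]
width: 0.0615
finger_force: 25.0
```

>>> apply_moves:
  rows:
    - [[0, 0, 0], [0, 0, 0.02], 0.5]
    - [[0, 0, 0], [0, 0, 0.04], 0.5]
    - [[0, 0, 0], [0, 0, 0.06], 0.5]
    - [[0, 0, 0], [0, 0, 0.07], 0.5]
    - [[0, 0, 0], [0, 0, 0.07], 0.5]
    - [[0, 0, 0], [0, 0, 0.07], 0.5]
    - [[0, 0, 0], [0, 0, 0.07], 0.5]
    - [[0, 0, 0], [0, 0, 0.07], 0.5]

```text
time_s: 34.75
ee_pos: [0.6221, 0.0937, 0.1124]
tcp_rot: [0.657, 0.754, 0.0, 0.0]
ft_force: [-7.1, -1.3, 17.7]
width: 0.0613
finger_force: 25.0
```

>>> apply_moves:
  rows:
    - [[0, 0, 0], [0, 0, -0.04], 0.5]
    - [[0, 0, 0], [0, 0, -0.04], 0.5]
    - [[0, 0, 0], [0, 0, -0.04], 0.9]
    - [[0, 0, 0], [0, 0, -0.04], 0.9]
    - [[0, 0, 0], [0, 0, -0.04], 0.9]
    - [[0, 0, 0], [0, 0, -0.04], 0.9]
    - [[0, 0, 0], [0, 0, -0.04], 0.9]
    - [[0, 0, 0], [0, 0, -0.5], 0.9]

```text
time_s: 35.42
ee_pos: [0.621, 0.0935, 0.1221]
tcp_rot: [0.657, 0.754, -0.001, -0.001]
ft_force: [-0.2, -0.2, -0.3]
width: 0.0844
finger_force: 0.0
```

>>> apply_moves:
  rows:
    - [[0, 0, 0], [0, 0, -1.5], 0.9]
    - [[0, 0, 0], [0, 0, -3], 0.9]
    - [[0, 0, 0], [0, 0, -4.5], 0.9]
    - [[0, 0, 0], [0, 0, -6], 1]
    - [[0, 0, 0], [0, 0, -7.5], 1]
    - [[0, 0, 0], [0, 0, -8], 1]
    - [[0, 0, 0], [0, 0, -8], 1]
    - [[0, 0, 0], [0, 0, -8], 1]

```text
time_s: 36.08
ee_pos: [0.6219, 0.0936, 0.3245]
tcp_rot: [0.657, 0.754, 0.0, 0.0]
ft_force: [0.1, -0.7, -0.7]
width: 0.0939
finger_force: 0.0
```

Run:
```python
from h import *
d=snap('wrist');cv2.imwrite('pics/w14.png',d['pixels']);s=env.read_state()
u=proj(d,(.622,.0935,.03));print(s['ee_pos'],u)
x,y=int(u[0]),int(u[1]);e,bb,k=ellc(d['pixels'],(x-45,y-45,x+45,min(y+45,250)))
print(e,bb,circ([onz(d,*p,.03)[:2] for p in k]))
s=env.snapshot('side')
move((.437,-.03,.28),7.9)
```

```text
[0.62155884 0.09355148 0.32322772] (np.float64(317.3637711371935), np.float64(179.83509620147504))
((317.45623779296875, 179.3379364013672), (46.670860290527344, 47.43751907348633), 2.846872091293335) (294, 156, 47, 48) (array([0.62220287, 0.0935411 ]), np.float64(0.030591345483188585))
tcp [0.6215 0.0936 0.3226] shift [-3.9  -7.98  1.72]
tool y at 7.8 turn z units -0.02
```

>>> apply_moves:
  rows:
    - [[0, 0, 0], [-0.6, -1.3, 0], 0.8]
    - [[0, 0, 0], [-1.2, -2.6, 0], 0.8]
    - [[0, 0, 0], [-1.8, -3.9, 0.5], 0.8]
    - [[0, 0, 0], [-2.4, -5.2, 1], 0.8]
    - [[0, 0, 0], [-3.2, -6.5, 1.5], 0.8]
    - [[0, 0, 0], [-3.8, -7.5, 1.7], 0.8]
    - [[0, 0, 0], [-4.2, -8, 1.7], 0.8]
    - [[0, 0, 0], [-4.2, -8, 1.7], 0.8]

```text
time_s: 36.85
ee_pos: [0.4354, -0.0397, 0.28]
tcp_rot: [0.659, 0.753, -0.001, -0.001]
ft_force: [1.0, -0.1, 0.2]
width: 0.0753
finger_force: 0.0
```

>>> apply_moves:
  rows:
    - [[0, 0, 0], [0, 0, 0], 0.8]
    - [[0, 0, 0], [0, 0, 0], 0.8]
    - [[0, 0, 0], [0, 0, 0], 0.8]
    - [[0, 0, 0], [0, 0, 0], 0.8]
    - [[0, 0, 0], [0, 0, 0], 0.8]
    - [[0, 0, 0], [0, 0, 0], 0.8]
    - [[0, 0, 0], [0, 0, 0], 0.8]
    - [[0, 0, 0], [0, 0, 0], 0.8]

```text
time_s: 37.52
ee_pos: [0.4381, -0.0374, 0.2812]
tcp_rot: [0.657, 0.754, -0.0, -0.0]
ft_force: [-0.5, 0.4, 0.5]
width: 0.075
finger_force: 0.0
```

```bash
cat > kn.py <<'E'
from h import *
d=snap('wrist');cv2.imwrite('pics/w15.png',d['pixels']);s=env.read_state()
u=proj(d,(.437,-.02,.03));print(s['ee_pos'],u,d['pose'][:3,3])
hs=cv2.cvtColor(d['pixels'],cv2.COLOR_BGR2HSV);m=(hs[...,2]<95).astype(np.uint8)*255
k=np.zeros_like(m);cv2.circle(k,(int(u[0]),int(u[1])),50,255,-1);k[232:]=0;m&=k
n,l,st,ce=cv2.connectedComponentsWithStats(m)
for i in range(1,n):
    if st[i,4]>80:
        print(st[i],ce[i]);h=cv2.convexHull(max(cv2.findContours(((l==i)*255).astype(np.uint8),0,1)[0],key=cv2.contourArea))[:,0,:]
        for z in(.025,.015):print(z,circ([onz(d,*p,z)[:2] for p in h]))
move((.437,-.02,.10),7.9)
E
python3 kn.py
```

```text
[ 0.4380676  -0.03746299  0.28117735] (np.float64(318.76136432328497), np.float64(171.19488693440442)) [0.42877531 0.02776408 0.36320375]
[304 155  29  31 449] [317.91314031 172.25167038]
0.025 (array([ 0.43641009, -0.01982354]), np.float64(0.017015924617528138))
0.015 (array([ 0.43663583, -0.02123061]), np.float64(0.0175190510429023))
tcp [ 0.4381 -0.0375  0.2812] shift [0.7  0.05 7.25]
tool y at 7.81 turn z units -0.02
```

>>> apply_moves:
  rows:
    - [[0, 0, 0], [0.7, 0.03, 1.2], 0.7]
    - [[0, 0, 0], [0.7, 0.03, 2.4], 0.7]
    - [[0, 0, 0], [0.7, 0.03, 3.6], 0.7]
    - [[0, 0, 0], [0.7, 0.03, 4.8], 0.7]
    - [[0, 0, 0], [0.7, 0.03, 5.8], 0.7]
    - [[0, 0, 0], [0.7, 0.03, 6.5], 0.7]
    - [[0, 0, 0], [0.7, 0.03, 6.9], 0.7]
    - [[0, 0, 0], [0.7, 0.03, 7.13], 0.7]
  grip_force: 20

```text
time_s: 38.23
ee_pos: [0.4361, -0.0201, 0.1019]
tcp_rot: [0.657, 0.754, -0.0, -0.001]
ft_force: [0.7, -0.1, 0.7]
width: 0.0658
finger_force: 0.0
```

>>> apply_moves:
  rows:
    - [[0, 0, 0], [0, 0, 0], 0.7]
    - [[0, 0, 0], [0, 0, 0], 0.7]
    - [[0, 0, 0], [0, 0, 0], 0.25]
    - [[0, 0, 0], [0, 0, 0], 0.25]
    - [[0, 0, 0], [0, 0, 0], 0.25]
    - [[0, 0, 0], [0, 0, 0], 0.25]
    - [[0, 0, 0], [0, 0, 0], 0.25]
    - [[0, 0, 0], [0, 0, 0], 0.25]

```text
time_s: 38.9
ee_pos: [0.4365, -0.0201, 0.1031]
tcp_rot: [0.657, 0.754, 0.0, 0.0]
ft_force: [-0.9, -0.9, 4.4]
width: 0.0322
finger_force: 20.0
```

>>> apply_moves:
  rows:
    - [[0, 0, 0], [0, 0, 0], 0.25]
    - [[0, 0, 0], [0, 0, 0], 0.25]
    - [[0, 0, 0], [0, 0, -0.5], 0.25]
    - [[0, 0, 0], [0, 0, -1.5], 0.25]
    - [[0, 0, 0], [0, 0, -3], 0.25]
    - [[0, 0, 0], [0, 0, -4], 0.25]
    - [[0, 0, 0], [0, 0, -4], 0.25]
    - [[0, 0, 0], [0, 0, -4], 0.25]

```text
time_s: 39.57
ee_pos: [0.4368, -0.0202, 0.2039]
tcp_rot: [0.657, 0.754, 0.001, 0.001]
ft_force: [0.5, -0.2, -0.6]
width: 0.0327
finger_force: 20.0
```

Run:
```python
from h import *
move((.6222,.0935,.20),7.9)
d=snap('wrist');s=env.read_state();M=R.from_quat(s['tcp_rot']).as_matrix()
hs=cv2.cvtColor(d['pixels'],cv2.COLOR_BGR2HSV);m=((hs[...,2]<110)&(hs[...,1]>80)).astype(np.uint8)*255
k=np.zeros_like(m);k[150:249,285:350]=255;m&=k
n,l,st,ce=cv2.connectedComponentsWithStats(m)
print([(st[i],ce[i]) for i in range(1,n) if st[i,4]>80], proj(d,s['ee_pos']+M@[0,0,.063]),proj(d,s['ee_pos']+M@[.016,0,.072]))
```

```text
tcp [ 0.4368 -0.0202  0.2039] shift [3.5  7.96 0.17]
tool y at 7.79 turn z units -0.02
[(array([ 288,  206,   60,   43, 1983], dtype=int32), array([317.65103379, 230.29450328]))] (np.float64(316.7674175201678), np.float64(254.0472390689524)) (np.float64(316.71930577673777), np.float64(220.19246761439715))
```

>>> apply_moves:
  rows:
    - [[0, 0, 0], [0.6, 1.2, -0.6], 0.25]
    - [[0, 0, 0], [1.2, 2.5, -1], 0.25]
    - [[0, 0, 0], [1.8, 3.8, -1], 0.25]
    - [[0, 0, 0], [2.4, 5.1, -1], 0.25]
    - [[0, 0, 0], [3, 6.4, -1], 0.25]
    - [[0, 0, 0], [3.4, 7.5, -0.5], 0.25]
    - [[0, 0, 0], [3.5, 7.96, 0.5], 0.25]
    - [[0, 0, 0], [3.5, 7.96, 1.5], 0.25]

```text
time_s: 40.28
ee_pos: [0.6231, 0.0953, 0.1626]
tcp_rot: [0.657, 0.754, 0.0, -0.0]
ft_force: [-0.1, -0.4, -0.4]
width: 0.0322
finger_force: 20.0
```

>>> apply_moves:
  rows:
    - [[0, 0, 0], [0, 0, 0.4], 0.25]
    - [[0, 0, 0], [0, 0, 0.8], 0.25]
    - [[0, 0, 0], [0, 0, 0.8], 0.25]
    - [[0, 0, 0], [0, 0, 0.8], 0.25]
    - [[0, 0, 0], [0, 0, 0.8], 0.25]
    - [[0, 0, 0], [0, 0, 0.8], 0.25]
    - [[0, 0, 0], [0, 0, 0.8], 0.25]
    - [[0, 0, 0], [0, 0, 0.8], 0.25]

```text
time_s: 40.95
ee_pos: [0.6219, 0.0936, 0.1462]
tcp_rot: [0.657, 0.754, 0.0, 0.0]
ft_force: [-0.6, 0.7, 0.0]
width: 0.0324
finger_force: 20.0
```

```bash
python3 -c "
from h import *
move((.6222,.0935,.1333),7.9);print(env.read_state()['width'])"
```

```text
tcp [0.6219 0.0936 0.1462] shift [-0.    0.01  0.51]
tool y at 7.8 turn z units -0.02
0.03242376786094842
```

>>> apply_moves:
  rows:
    - [[0, 0, 0], [0, 0.01, 0.2], 0.25]
    - [[0, 0, 0], [0, 0.01, 0.35], 0.25]
    - [[0, 0, 0], [0, 0.01, 0.42], 0.25]
    - [[0, 0, 0], [0, 0.01, 0.46], 0.25]
    - [[0, 0, 0], [0, 0.01, 0.46], 0.25]
    - [[0, 0, 0], [0, 0.01, 0.46], 0.25]
    - [[0, 0, 0], [0, 0.01, 0.46], 0.25]
    - [[0, 0, 0], [0, 0.01, 0.46], 0.25]

```text
time_s: 41.62
ee_pos: [0.622, 0.0937, 0.134]
tcp_rot: [0.657, 0.754, 0.0, 0.0]
ft_force: [-0.8, -0.5, -0.5]
width: 0.0321
finger_force: 20.0
```

>>> apply_moves:
  rows:
    - [[0, 0, 0], [0, 0, 0.02], 0.25]
    - [[0, 0, 0], [0, 0, 0.03], 0.25]
    - [[0, 0, 0], [0, 0, 0.04], 0.25]
    - [[0, 0, 0], [0, 0, 0.05], 0.25]
    - [[0, 0, 0], [0, 0, 0.05], 0.25]
    - [[0, 0, 0], [0, 0, 0.05], 0.25]
    - [[0, 0, 0], [0, 0, 0.05], 0.25]
    - [[0, 0, 0], [0, 0, 0.05], 0.25]

```text
time_s: 42.28
ee_pos: [0.622, 0.0937, 0.1331]
tcp_rot: [0.657, 0.754, 0.0, 0.0]
ft_force: [-2.4, -0.4, 8.4]
width: 0.0323
finger_force: 20.0
```

Contact; release, lift, retreat and check.

>>> apply_moves:
  rows:
    - [[0, 0, 0], [0, 0, -0.02], 0.25]
    - [[0, 0, 0], [0, 0, -0.02], 0.25]
    - [[0, 0, 0], [0, 0, -0.02], 0.65]
    - [[0, 0, 0], [0, 0, -0.02], 0.65]
    - [[0, 0, 0], [0, 0, -0.02], 0.65]
    - [[0, 0, 0], [0, 0, -0.02], 0.65]
    - [[0, 0, 0], [0, 0, -0.5], 0.65]
    - [[0, 0, 0], [0, 0, -1], 0.65]

```text
time_s: 42.95
ee_pos: [0.6217, 0.0936, 0.1582]
tcp_rot: [0.657, 0.754, -0.0, -0.0]
ft_force: [-0.6, 0.4, 1.0]
width: 0.0607
finger_force: 0.0
```

>>> apply_moves:
  rows:
    - [[0, 0, 0], [0, 0, -1.5], 0.65]
    - [[0, 0, 0], [0, 0, -3], 0.65]
    - [[0, 0, 0], [0, 0, -4.5], 0.65]
    - [[0, 0, 0], [0, 0, -6], 0.65]
    - [[0, 0, 0], [0, 0, -7.5], 0.65]
    - [[0, 0, 0], [-2.5, 0, -8.5], 0.65]
    - [[0, 0, 0], [-2.5, 0, -8.5], 0.65]
    - [[0, 0, 0], [-2.5, 0, -8.5], 0.65]

```text
time_s: 43.62
ee_pos: [0.6312, 0.0261, 0.3744]
tcp_rot: [0.66, 0.752, 0.001, 0.003]
ft_force: [0.7, 0.1, 0.1]
width: 0.0609
finger_force: 0.0
```

Run:
```python
from h import *
d=snap('wrist');s=snap('scene');t=snap('side')
cv2.imwrite('pics/end.png',np.vstack([np.hstack([cv2.resize(s['pixels'][120:320,190:450],(400,308)),cv2.resize(t['pixels'][110:290,230:464],(400,308))]),np.hstack([cv2.resize(d['pixels'][0:250,120:520],(464,290)),np.zeros((290,336,3),np.uint8)])]))
u=proj(d,(.622,.0935,.03));print(u);e=ellc(d['pixels'],(int(u[0])-45,int(max(u[1]-45,0)),int(u[0])+45,int(u[1])+45));print('lid',onz(d,*e[0][0],.03))
hs=cv2.cvtColor(d['pixels'],cv2.COLOR_BGR2HSV);m=(hs[...,2]<95).astype(np.uint8);k=np.zeros_like(m);cv2.circle(k,(int(u[0]),int(u[1])),20,1,-1);m&=k
c=cv2.moments(m,True);print('knob',onz(d,c['m10']/c['m00'],c['m01']/c['m00'],.055),c['m00'],d['pose'][:3,3])
```

```text
(np.float64(316.0302136511504), np.float64(125.11903002697477))
lid [0.62229967 0.09346674 0.03      ]
knob [0.62187569 0.09416891 0.055     ] 502.0 [0.62188513 0.09152585 0.45629859]
```

View pics/end.png

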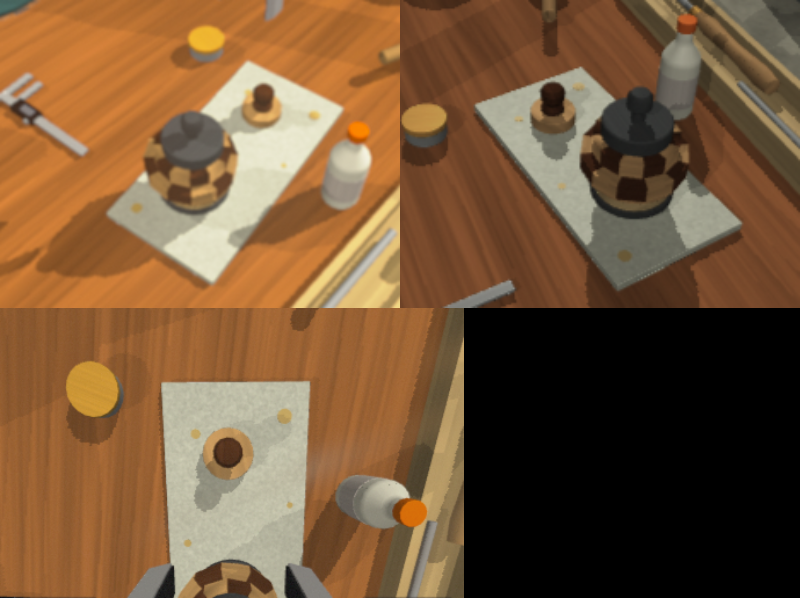

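All is as asked: the jar stack is true, and the knob (228,453) sits at the middle of the lid. Bottle, tin and caliper have not moved.

```bash
python3 -c "
from cell import env
print(env.finish_job())"
```

```text
the job is handed in; nothing more can be done
None
```

The job is handed in at about 44 s of the 144 s allowed: wide ring, narrow ring and weight are stacked on the jar foot, and the lid lies 180 mm to its left with the knob on it, each centred to within about 2 mm by my measurements; the bottle, tin and caliper were left alone.

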